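Scrape the chocolate off the block into the pan

TASK

Take the scraper from its stand and use it to sweep all five pieces of chocolate off the butcher's block into the steel pan at its edge, including the two under the shelf, without touching the chocolate with the gripper and without disturbing the bowl, the jar or the other things about. Then put the scraper back, blade down in the slot of its stand, and let go.

Things in the scene. Friction and masses are not known exactly. Their poses are not given: they have to be found in the camera images.
- block: butcher's block: a plain wooden board on four feet, fixed to the table. 260 mm along its x, 330 mm along its y, flat top 72 mm above the table, no rim. Origin on the table; the top covers x -130 to +130 mm and y -180 to +150 mm of this frame. The pan stands against its -y edge, the riser shelf hangs over its +y end.
- pan: open stainless steel pan, fixed, standing on the table against the block's -y edge (about 2 mm gap): 176 mm along its x, 108 mm along its y, 65 mm tall (its rim is 7 mm below the block's top), walls 3 mm. Origin: centre of its underside. It is narrower than the block and its place along the edge varies.
- riser: dark steel riser shelf, fixed. Origin on the table below the middle of the shelf's free edge; the shelf runs 104 mm from there to +y and +-130 mm along x; its underside is 252 mm above the table (180 mm above the block's top), its top 266 mm. Its one upright is a panel along the far side (y 92 to 104 mm); the other sides are open. Canisters on it reach up to 330 mm above the table.
- stand: black slotted stand for the scraper, fixed, origin on the table below the slot's middle. Slot along its y: 7 mm wide, 92 mm long, floor 6 mm above the table, straight up to 36 mm, then a flared mouth up to 52 mm, about 30 mm wide at the top. Footplate 90 x 130 x 6 mm. It stands to the right (-y) of the pan.
- scraper: loose hand scraper, 150 g. Flat steel blade 80 mm wide (y), 60 mm tall (z), 4 mm thick (x); origin: middle of the blade's lower edge. Straight wooden handle 22 mm wide (y), 14 mm thick, 145 mm long, from 56 mm up the blade along (-0.643, 0, 0.766): it leans 40 degrees to -x. At the start the blade stands in the slot, free to lean about 6 degrees further.
- scraper_grip (a point): point on the middle of the scraper's handle axis, 110 mm up the handle from the blade (x -71, z 140 mm in the scraper's frame); good place to pinch the 22 mm width of the handle.
- choc0: loose dark brown piece of chocolate, a squat block 34 x 28 x 16 mm (x, y, z), 22 g, lying flat on the butcher's block; origin: centre of its underside.
- choc1: loose dark brown piece of chocolate, a squat block 30 x 30 x 16 mm (x, y, z), 22 g, lying flat on the butcher's block; origin: centre of its underside.
- choc2: loose dark brown piece of chocolate, a squat block 36 x 26 x 15 mm (x, y, z), 22 g, lying flat on the butcher's block; origin: centre of its underside.
- choc3: loose dark brown piece of chocolate, a squat block 30 x 26 x 17 mm (x, y, z), 22 g, lying flat on the butcher's block; origin: centre of its underside.
- choc4: loose dark brown piece of chocolate, a squat block 33 x 30 x 15 mm (x, y, z), 22 g, lying flat on the butcher's block; origin: centre of its underside.
- ramekin: loose white ceramic bowl, rim radius 36 mm, 45 mm tall, 220 g, standing on the butcher's block (origin: centre of its underside); not to be disturbed.
- spice: loose small glass jar, radius 20 mm, 85 mm tall, 130 g, standing on the butcher's block (origin: centre of its underside); not to be disturbed.
- crock: fixed ceramic crock with utensils, radius 55 mm, up to 190 mm tall, on the table to the left (+y) of the block; origin on the table.
- mug: loose mug, radius 40 mm, 90 mm tall, on the table; origin: centre of its underside; bystander.
- tin: loose low tin, radius 32 mm, 50 mm tall, on the table; origin: centre of its underside; bystander.
- vanilla: loose brown bottle, radius 22 mm, 110 mm tall, on the table; origin: centre of its underside; bystander.
- butter_box: loose paper-wrapped box 60 x 110 x 40 mm on the table; origin: centre of its underside; bystander.
There are look-alikes about, which are no part of the job. What is shaped like the choc2 but pink or turquoise is not meant.

How it is judged (in metres and radians):
On the way, in this order (a step that is already met when the one before it is completed fails the run):
1. the scraper is held clear above its stand (z of scraper in the frame of stand above 0.05 m and contact force between the fingers and scraper above 1 N), for 0.2 s.
2. all five pieces lie in the pan while the scraper is still out of its stand (x of choc0 in the frame of pan between -0.088 and 0.088 m and y of choc0 in the frame of pan between -0.054 and 0.054 m and z of each of choc0, choc1, choc2, choc3, choc4 in the frame of pan below 0.05 m and x of choc1 in the frame of pan between -0.088 and 0.088 m and y of choc1 in the frame of pan between -0.054 and 0.054 m and x of choc2 in the frame of pan between -0.088 and 0.088 m and y of choc2 in the frame of pan between -0.054 and 0.054 m and x of choc3 in the frame of pan between -0.088 and 0.088 m and y of choc3 in the frame of pan between -0.054 and 0.054 m and x of choc4 in the frame of pan between -0.088 and 0.088 m and y of choc4 in the frame of pan between -0.054 and 0.054 m and distance between scraper and stand above 0.05 m), for 0.2 s.
At the end, for the whole second after the job is handed in: All five pieces rest inside the pan (origins within its outline, under 50 mm above its underside); the scraper stands released in the slot: lower edge within 8 mm of the slot's middle across and 12 mm along, under 14 mm above the table, blade within 0.25 rad of upright (x of choc0 in the frame of pan between -0.088 and 0.088 m and y of choc0 in the frame of pan between -0.054 and 0.054 m and z of each of choc0, choc1, choc2, choc3, choc4 in the frame of pan below 0.05 m and x of choc1 in the frame of pan between -0.088 and 0.088 m and y of choc1 in the frame of pan between -0.054 and 0.054 m and x of choc2 in the frame of pan between -0.088 and 0.088 m and y of choc2 in the frame of pan between -0.054 and 0.054 m and x of choc3 in the frame of pan between -0.088 and 0.088 m and y of choc3 in the frame of pan between -0.054 and 0.054 m and x of choc4 in the frame of pan between -0.088 and 0.088 m and y of choc4 in the frame of pan between -0.054 and 0.054 m and x of scraper in the frame of stand between -0.008 and 0.008 m and y of scraper in the frame of stand between -0.012 and 0.012 m and z of scraper in the frame of stand below 0.014 m and angle between scraper's own z axis and vertical below 0.25 rad and linear speed of each of choc0, choc1, choc2, choc3, choc4, scraper below 0.03 m/s); the robot touches nothing.
It fails at once if the gripper touches a piece of chocolate (over 0.5 N) (contact force between any of the fingers, the arm and choc0 above 0.5 N or contact force between any of the fingers, the arm and choc1 above 0.5 N or contact force between any of the fingers, the arm and choc2 above 0.5 N or contact force between any of the fingers, the arm and choc3 above 0.5 N or contact force between any of the fingers, the arm and choc4 above 0.5 N).
It fails at once if a bystander is shifted by more than 20 mm or tipped by more than 0.4 rad (distance of any of ramekin, spice, mug, tin, vanilla, butter_box from where it was at the start of the episode above 0.02 m or angle between any of ramekin, spice, mug, tin, vanilla, butter_box's own z axis and vertical above 0.4 rad).
It also fails if it takes over 67 s, if anything falls off the work surface, if the arm or the gripper's body presses on something with over 40 N, if the wrist force passes 120 N, or if a joint passes its speed limit or range.

ROBOT

A 6-joint arm with a two-finger parallel gripper is mounted at the origin on the work surface. World frame = base frame: x ahead of the robot, y to its left, z up, the work surface at z = 0. Lengths are in m, angles in degrees, forces in N, time in s.
With the tool pointing down it reaches from about 0.4 to 0.825 m from the base axis. Payload 7 kg.
Tool frame: the origin (TCP) lies between the finger pads; the fingertips stand 22 mm ahead of it and the grasp point (between the pads) lies 3 mm ahead of it; z points along the fingers, y is the line along which they close (so a half turn about z gives the same grasp; the last joint's range is limited). The gripper opens to 88 mm and grips with 3 to 60 N. Pads are 19 mm wide; open, the fingers measure 130 mm over their backs; the gripper's body (78 mm by 193 mm) begins 47 mm behind the grasp point.
Start: joints at [-51.331, 20.546, 0.682, 0, -70.136, -16.507], TCP at [0.255, -0.625, 0.249] pointing down, gripper open.
Joint ranges: [-176.03, 176.03], [-82.01, 121.73], [-58.28, 71.71], [-173.87, 95.51], [-174.79, -0.11], [-173.66, 173.66]. Speed limits (degrees/s): [136.94, 136.94, 172.46, 180, 180, 180].

INTERFACE

Orientations are given as [roll, pitch, yaw] about the fixed x, y, z axes, in that order (R = Rz(yaw) Ry(pitch) Rx(roll)).
In Python, from plant import r, vision gives the robot as it stands.
- The arm moves only by the shell command python3 -m pendant 'ROWS' [FORCE]. ROWS is JSON, a list that holds one entry, the list of rows, each a list of 7 numbers: the shift along the tool's x, y, z scaled (see below), then the turn, a rotation vector about the tool's x, y, z scaled (see below), then the opening, from -1 (shut) to 1 (fully open). In form: [[[x, y, z, wx, wy, wz, fingers], ...]]. A call has exactly 8 rows; each row shifts and turns the commanded pose from where the row before left it, along the tool's axes as they then stand; what a row does not reach is not made up. The controller multiplies each number of a shift by 20 mm and each number of a turn by 4 degrees. A row lasts 1/10 s, in which the tool goes at most 50 mm and 8.59 degrees, less where a joint would pass 70% of its speed; a pose out of reach is approached as far as the arm can. A call with a number of a shift or a turn outside -1 to 1 is refused whole. A call with a gripper value outside its range is refused whole. The fingers move at their own pace and stop on an object; FORCE is the grip in N (left out, the last holds). Time passes only in rows, so rows that do not move let the fingers close, or fill a call up. It gives the time, the measured TCP pose, the force, the opening and the grip force at its end, in the units of the state.
- r.get_state(): the state, without advancing time (a new reading comes with each control period).
- vision.capture(name): name is "scene" or "side" or "wrist"; returns a dict with "frame" (384x512x3 uint8, blue, green, red), "depth" (384x512 float32, m along the optical axis (not along the pixel's ray), 0 where there is no reading), "camera_matrix" (3x3 intrinsics, pixels), "extrinsics" (4x4, takes a point from world to camera coordinates); the wrist camera has in their place "hand_eye" (4x4, takes a point from camera to tool coordinates, whose origin is the TCP and whose axes are the flange's). Camera axes: x right, y up, looking along -z (the intrinsics and any distortion apply to the point x, -y, -z); pixel columns grow to the right and rows downward; lengths in m; the calibration is good to about 2 mm. A picture is of the moment at which its call begins: read the wrist's pose just before it.
- r.close_job(): hands the job in; it is judged then, once.
The state is a dict: "time_s": time; "joints": joint angles; "qd": joint speeds; "joint_torque": joint torques, N m; "tcp_pos": TCP position; "eef_rot": TCP orientation; "contact_force": force on the tool from outside, world axes, zero at the start; "moment": the same for the moment, N m; "gripper_width": finger opening in m; "gripper_force": force on a finger pad.
Only numpy, scipy, OpenCV 4.12 (cv2) and the standard library are available. Lean on these libraries where they do the work, as an engineer would, in place of code of your own. Each camera call takes 0.05 s, during which the arm holds its last target. There are 200 camera calls.

## Working session

There is one attempt and no reset: what is moved stays moved. The work goes in short steps, Python scripts to look and compute and a shell command to move; the robot and the scene stay as the last step left them, time stands still between calls to the robot, and variables do not carry over. Pictures are saved under pics/ and viewed, at most 10 in all, crops included, and the job is handed in when it is done.

```bash
ls; mkdir -p pics; python3 - <<'E'
from plant import r, vision
import cv2,numpy as np
print(r.get_state())
for n in("scene","side"):
    c=vision.capture(n);cv2.imwrite(f"pics/{n}0.png",c["frame"]);np.savez(f"{n}0.npz",**c)
    print(n,c["camera_matrix"],c["extrinsics"],[k for k in c])
E
```

```text
pics
{'time_s': 0.0, 'joints': array([-5.13321741e+01,  2.05942695e+01,  6.34360220e-01, -1.84087674e-02,
       -7.01352992e+01, -1.65066501e+01]), 'qd': array([-0.05476614,  0.07006853,  0.04602473, -0.00727667, -0.05580893,
        0.02336971]), 'joint_torque': array([ 6.00043259e-04, -5.82719064e+01,  2.93059140e+01,  6.99768886e+00,
        6.81325051e-03, -1.37835950e-04]), 'tcp_pos': array([ 0.25442313, -0.62474161,  0.24760049]), 'eef_rot': array([ 1.79903798e+02, -1.04616606e-02, -1.57845085e+02]), 'contact_force': array([-1.17334703, -0.36335112, -0.27641844]), 'moment': array([0.02923183, 0.00492902, 0.0217467 ]), 'gripper_force': 0.0, 'gripper_width': 0.08760290188968013}
scene [[361.24873485   0.         256.08172862]
 [  0.         361.24873485 197.89227004]
 [  0.           0.           1.        ]] [[-0.45323133  0.89125856  0.01547732  0.24581924]
 [-0.46787836 -0.25263724  0.84691456  0.14428931]
 [ 0.75873     0.3766067   0.5315037  -1.39861357]
 [ 0.          0.          0.          1.        ]] ['frame', 'depth', 'camera_matrix', 'extrinsics']
side [[360.75070925   0.         251.09734761]
 [  0.         360.75070925 181.20550612]
 [  0.           0.           1.        ]] [[ 0.30131701 -0.95341284 -0.01456096 -0.14761921]
 [ 0.72584662  0.21944054  0.65191451 -0.45880528]
 [-0.6183484  -0.20700196  0.75815265 -0.91195867]
 [ 0.          0.          0.          1.        ]] ['frame', 'depth', 'camera_matrix', 'extrinsics']
```

View pics/scene0.png

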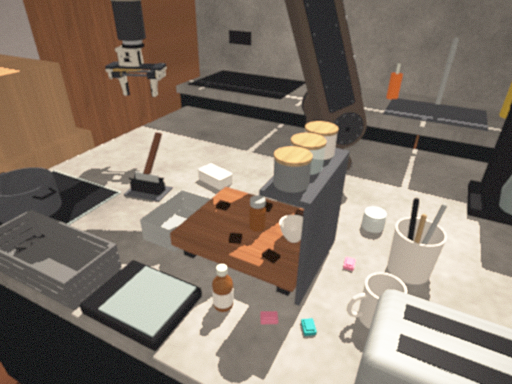

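View pics/side0.png

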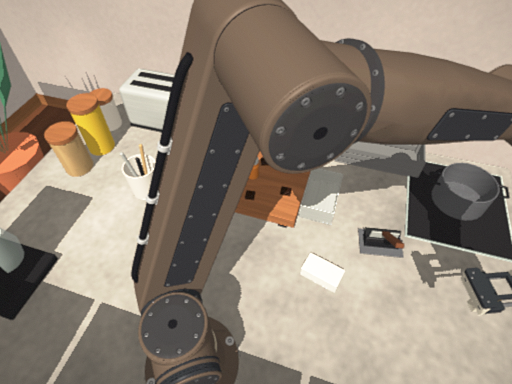

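The scene view shows the scraper in its stand at (148,186), with its handle up to (153,140). The pan is at (178,220), the block at (245,235), the jar at (258,212), the ramekin at (291,228) and the shelf with canisters at (305,180). Brown pieces are visible near (223,205), (236,238) and (270,255). The pink and turquoise decoys lie on the table at (349,264), (269,318) and (309,327). The side view is mostly blocked by the arm; in it the stand is at (382,240) and the pan at (320,195).

```bash
cat > h.py <<'E'
import numpy as np,cv2
from scipy.spatial.transform import Rotation as Ro
def load(n):
    d=np.load(n); return {k:d[k] for k in d}
def w2c(c): return c["extrinsics"]
def cap(n,tag):
    from plant import r,vision
    s=r.get_state(); c=vision.capture(n)
    if n=="wrist":
        T=np.eye(4);T[:3,:3]=Ro.from_euler('xyz',s["eef_rot"],degrees=True).as_matrix();T[:3,3]=s["tcp_pos"]
        c["extrinsics"]=np.linalg.inv(T@c["hand_eye"])
    np.savez(tag+".npz",**c);cv2.imwrite(f"pics/{tag}.png",c["frame"]);return c
def ray(c,u,v):
    K=c["camera_matrix"];E=np.linalg.inv(c["extrinsics"])
    d=np.array([(u-K[0,2])/K[0,0],-(v-K[1,2])/K[1,1],-1.0])
    return E[:3,3],E[:3,:3]@d
def plane(c,u,v,z):
    o,d=ray(c,u,v);return o+d*(z-o[2])/d[2]
def cloud(c):
    h,w=c["depth"].shape;v,u=np.mgrid[:h,:w];K=c["camera_matrix"];D=c["depth"];E=np.linalg.inv(c["extrinsics"])
    P=np.stack([(u-K[0,2])/K[0,0]*D,-(v-K[1,2])/K[1,1]*D,-D],-1)
    P=P@E[:3,:3].T+E[:3,3];P[D==0]=np.nan;return P
def proj(c,p):
    q=c["extrinsics"]@np.append(p,1);K=c["camera_matrix"];return K[0,0]*q[0]/-q[2]+K[0,2],K[1,1]*-q[1]/-q[2]+K[1,2]
def tri(c1,p1,c2,p2):
    o1,d1=ray(c1,*p1);o2,d2=ray(c2,*p2)
    t=np.linalg.lstsq(np.stack([d1,-d2],1),o2-o1,rcond=None)[0]
    a,b=o1+t[0]*d1,o2+t[1]*d2;return (a+b)/2,np.linalg.norm(a-b)
E
python3 - <<'E'
from h import *
c=load("scene0.npz");P=cloud(c)
for n,(u,v) in dict(stand=(148,184),handle_top=(155,137),pan=(178,220),block=(250,225),blk2=(200,225),c0=(223,205),c1=(236,238),c2=(270,255),ram=(291,226),jar=(258,214),panelL=(303,285),vanilla=(222,292),crock=(415,250),butter=(215,175),shelf=(265,188),mug=(380,300),tin=(374,220)).items():
    print(n,P[v,u].round(3))
f=c["frame"][120:310,130:350];cv2.imwrite("pics/crop0.png",cv2.resize(f,None,fx=3.2,fy=3.1,interpolation=cv2.INTER_CUBIC))
E
```

```text
stand [ 0.507 -0.402  0.042]
handle_top [ 0.407 -0.44   0.157]
pan [ 0.58  -0.234  0.005]
block [0.602 0.012 0.087]
blk2 [ 0.648 -0.106  0.076]
c0 [ 0.558 -0.093  0.088]
c1 [0.665 0.008 0.089]
c2 [0.68  0.103 0.088]
ram [0.565 0.106 0.093]
jar [0.603 0.034 0.128]
panelL [0.7   0.191 0.055]
vanilla [0.803 0.054 0.063]
crock [0.532 0.385 0.103]
butter [ 0.36  -0.246  0.044]
shelf [0.704 0.096 0.269]
mug [0.795 0.344 0.181]
tin [0.372 0.275 0.045]
```

View pics/crop0.png

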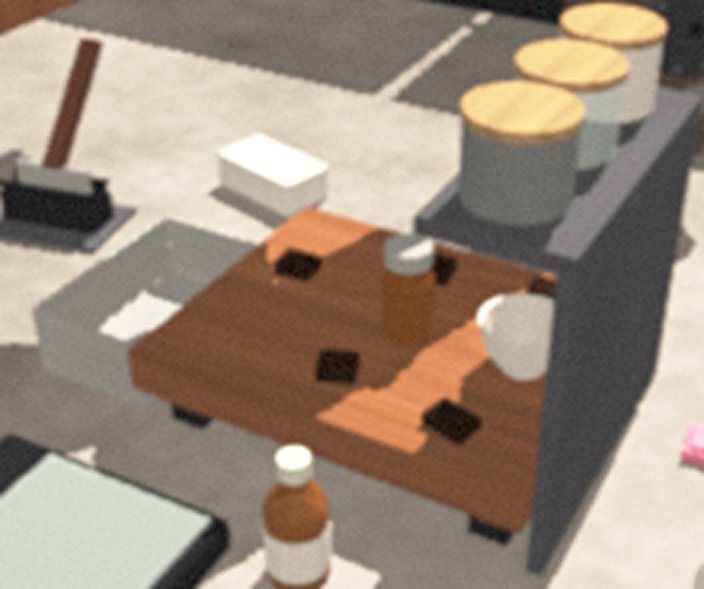

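```bash
python3 - <<'E'
from h import *
c=load("scene0.npz");P=cloud(c);f=c["frame"].astype(int)
X,Y,Z=P[...,0],P[...,1],P[...,2]
# block top
m=(abs(Z-.074)<.006)&(X>.4)&(X<.8)&(Y>-.25)&(Y<.3)
m=cv2.morphologyEx(m.astype(np.uint8),cv2.MORPH_OPEN,np.ones((3,3)))
n,l,s,_=cv2.connectedComponentsWithStats(m);i=1+s[1:,4].argmax();p=P[l==i]
print("block z",np.median(p[:,2]),cv2.minAreaRect((p[:,:2]*1000).astype(np.float32)))
b=cv2.boxPoints(cv2.minAreaRect((p[:,:2]*1000).astype(np.float32)));print(b)
# dark pieces
dk=((f.max(2)<60)&(X>.42)&(X<.78)&(Y>-.2)&(Y<.25)&(Z>.06)&(Z<.1)).astype(np.uint8)
n,l,s,ce=cv2.connectedComponentsWithStats(dk)
for i in range(1,n):
    if s[i,4]>8: print("dark",ce[i].round(1),s[i,4],np.nanmean(P[l==i],0).round(3),np.nanmin(P[l==i],0).round(3),np.nanmax(P[l==i],0).round(3))
# shelf top
m=((abs(Z-.266)<.008)&(X>.4)&(X<.8)&(Y>0)&(Y<.3));p=P[m];print("shelf",p.min(0),p.max(0));rc=cv2.minAreaRect((p[:,:2]*1000).astype(np.float32));print(rc,cv2.boxPoints(rc))
# pan rim
m=((abs(Z-.063)<.006)&(X>.45)&(X<.75)&(Y>-.36)&(Y<-.13));p=P[m];rc=cv2.minAreaRect((p[:,:2]*1000).astype(np.float32));print("pan",len(p),rc,cv2.boxPoints(rc))
# stand
m=((abs(Z-.048)<.006)&(X>.44)&(X<.6)&(Y>-.5)&(Y<-.32));p=P[m];rc=cv2.minAreaRect((p[:,:2]*1000).astype(np.float32));print("stand",len(p),rc,cv2.boxPoints(rc))
m=((Z>.056)&(Z<.3)&(X>.35)&(X<.6)&(Y>-.52)&(Y<-.32));p=P[m];print("handle",len(p))
for a in np.arange(.056,.19,.012):
    q=p[(p[:,2]>=a)&(p[:,2]<a+.012)]
    if len(q):print(a.round(3),len(q),q.mean(0).round(3),q.min(0).round(3),q.max(0).round(3))
E
```

```text
block z 0.07492197580932397 ((579.4833374023438, 10.613616943359375), (331.7516174316406, 262.9200134277344), 88.77091979980469)
[[ 444.49557 -152.40424]
 [ 707.3551  -158.04382]
 [ 714.47107  173.63147]
 [ 451.61157  179.27106]]
dark [223.  205.3] 74 [ 0.557 -0.094  0.086] [ 0.541 -0.11   0.078] [ 0.564 -0.081  0.093]
dark [268.3 206.2] 41 [0.505 0.016 0.087] [0.492 0.006 0.077] [0.515 0.022 0.092]
dark [235.  237.9] 110 [0.663 0.005 0.087] [ 0.644 -0.011  0.075] [0.674 0.018 0.093]
dark [271.1 255.8] 136 [0.68  0.106 0.086] [0.668 0.087 0.075] [0.689 0.121 0.093]
shelf [0.45155013 0.08691624 0.25800721] [0.71357323 0.19436712 0.27396426]
((582.1419067382812, 141.25457763671875), (104.07059478759766, 262.73468017578125), 88.8150405883789) [[449.7266   91.94708]
 [712.405    86.51373]
 [714.55725 190.56207]
 [451.87878 195.99542]]
pan 404 ((611.38525390625, -201.07469177246094), (195.76113891601562, 136.40599060058594), 1.6541941165924072) [[ 511.57666 -135.72565]
 [ 515.5143  -272.0748 ]
 [ 711.19385 -266.42374]
 [ 707.2562  -130.07458]]
stand 149 ((495.3954162597656, -419.624023437
[... 254 characters left out ...]

0.068 48 [ 0.486 -0.418  0.073] [ 0.466 -0.461  0.068] [ 0.496 -0.38   0.08 ]
0.08 39 [ 0.475 -0.42   0.086] [ 0.459 -0.432  0.08 ] [ 0.487 -0.41   0.092]
0.092 43 [ 0.462 -0.422  0.098] [ 0.444 -0.438  0.092] [ 0.473 -0.412  0.104]
0.104 36 [ 0.45  -0.424  0.11 ] [ 0.434 -0.435  0.104] [ 0.461 -0.415  0.116]
0.116 41 [ 0.438 -0.427  0.122] [ 0.416 -0.439  0.116] [ 0.452 -0.416  0.127]
0.128 39 [ 0.426 -0.429  0.134] [ 0.41  -0.443  0.129] [ 0.436 -0.42   0.14 ]
0.14 40 [ 0.414 -0.431  0.146] [ 0.401 -0.444  0.141] [ 0.425 -0.422  0.152]
0.152 35 [ 0.402 -0.433  0.158] [ 0.383 -0.448  0.152] [ 0.413 -0.424  0.164]
0.164 18 [ 0.395 -0.436  0.167] [ 0.391 -0.449  0.164] [ 0.402 -0.426  0.17 ]
```

The crop shows all five dark pieces, in frame pixels: (223,205), (236,238), (271,256), (268,206) behind the jar, and (299,213) behind the ramekin under the shelf. They fit because they are near-black brown on the block; the pink and turquoise ones are off it. The scraper leans about 46°, so it rests tipped in the slot.

```bash
cat > plan.py <<'E'
# python3 plan.py x y z tiltdeg yaw n : tool pose from scraper-like heading; prints rows from the measured state
import sys
from h import *
def Rt(yaw,tilt): # tool y along (-sin yaw,cos yaw), z leaning `tilt` forward along heading yaw
    a,t=np.radians(yaw),np.radians(tilt);h=np.array([np.cos(a),np.sin(a),0])
    z=h*np.sin(t)+np.array([0,0,-np.cos(t)]);y=np.array([-np.sin(a),np.cos(a),0]);return np.stack([np.cross(y,z),y,z],1)
def rows(p1,R1,n,p0=None,R0=None):
    if p0 is None:
        from plant import r
        s=r.get_state();p0=s["tcp_pos"];R0=Ro.from_euler('xyz',s["eef_rot"],degrees=True).as_matrix()
    w=Ro.from_matrix(R0.T@R1).as_rotvec(degrees=True);d=(np.array(p1)-p0);out=[]
    for k in range(n):
        Rk=R0@Ro.from_rotvec(w*k/n,degrees=True).as_matrix()
        out.append(np.r_[Rk.T@d/n/.02,w/n/4])
    return np.array(out)
if __name__=="__main__":
    x,y,z,t,yaw=map(float,sys.argv[1:6]);n=int(sys.argv[6])
    for q in rows([x,y,z],Rt(yaw,t),n): print(','.join(f"{v:.2f}" for v in q))
E
python3 - <<'E'
from h import *
from plan import Rt
c=cap("wrist","w0");print(c["hand_eye"].round(3),c["camera_matrix"])
s=load("scene0.npz");print([plane(s,299,213,z).round(3) for z in(.074,.089)])
E
python3 plan.py 0.36 -0.40 0.33 20 11 8; python3 plan.py 0.45 -0.05 0.42 10 40 24
```

```text
[[-0.     0.951  0.308  0.083]
 [ 1.     0.     0.001  0.001]
 [ 0.001  0.308 -0.951 -0.137]
 [ 0.     0.     0.     1.   ]] [[337.87803248   0.         253.73149536]
 [  0.         337.87803248 194.60502262]
 [  0.           0.           1.        ]]
[array([0.478, 0.094, 0.074]), array([0.499, 0.101, 0.089])]
-1.14,1.05,-0.51,0.06,-0.62,0.34
-1.14,1.08,-0.47,0.06,-0.62,0.34
-1.13,1.10,-0.42,0.06,-0.62,0.34
-1.12,1.13,-0.38,0.06,-0.62,0.34
-1.11,1.15,-0.34,0.06,-0.62,0.34
-1.09,1.18,-0.29,0.06,-0.62,0.34
-1.08,1.20,-0.25,0.06,-0.62,0.34
-1.06,1.23,-0.21,0.06,-0.62,0.34
-0.83,0.96,-0.36,-0.02,-0.10,-0.19
-0.84,0.95,-0.35,-0.02,-0.10,-0.19
-0.86,0.93,-0.34,-0.02,-0.10,-0.19
-0.87,0.92,-0.34,-0.02,-0.10,-0.19
-0.89,0.91,-0.33,-0.02,-0.10,-0.19
-0.90,0.90,-0.32,-0.02,-0.10,-0.19
-0.92,0.89,-0.31,-0.02,-0.10,-0.19
-0.93,0.88,-0.31,-0.02,-0.10,-0.19
-0.94,0.87,-0.30,-0.02,-0.10,-0.19
-0.96,0.85,-0.29,-0.02,-0.10,-0.19
-0.97,0.84,-0.28,-0.02,-0.10,-0.19
-0.98,0.83,-0.27,-0.02,-0.10,-0.19
-0.99,0.82,-0.27,-0.02,-0.10,-0.19
-1.01,0.81,-0.26,-0.02,-0.10,-0.19
-1.02,0.79,-0.25,-0.02,-0.10,-0.19
-1.03,0.78,-0.24,-0.02,-0.10,-0.19
-1.04,0.77,-0.23,-0.02,-0.10,-0.19
-1.05,0.75,-0.23,-0.02,-0.10,-0.19
-1.07,0.74,-0.22,-0.02,-0.10,-0.19
-1.08,0.73,-0.21,-0.02,-0.10,-0.19
-1.09,0.71,-0.20,-0.02,-0.10,-0.19
-1.10,0.70,-0.19,-0.02,-0.10,-0.19
-1.11,0.68,-0.18,-0.02,-0.10,-0.19
-1.12,0.67,-0.17,-0.02,-0.10,-0.19
```

```bash
python3 plan.py 0.58 -0.16 0.36 40 88 40 | awk 'NR%8==5'
```

```text
-0.64,0.32,-0.09,-0.14,-0.22,-0.39
-0.70,0.18,0.02,-0.14,-0.22,-0.39
-0.71,0.01,0.11,-0.14,-0.22,-0.39
-0.68,-0.15,0.19,-0.14,-0.22,-0.39
-0.60,-0.31,0.25,-0.14,-0.22,-0.39
```

```bash
R1='[-0.64,0.32,-0.09,-0.14,-0.22,-0.39,1]'
python3 -m pendant '[[[-0.64,0.32,-0.09,-0.14,-0.22,-0.39,1],[-0.64,0.32,-0.09,-0.14,-0.22,-0.39,1],[-0.64,0.32,-0.09,-0.14,-0.22,-0.39,1],[-0.64,0.32,-0.09,-0.14,-0.22,-0.39,1],[-0.64,0.32,-0.09,-0.14,-0.22,-0.39,1],[-0.64,0.32,-0.09,-0.14,-0.22,-0.39,1],[-0.64,0.32,-0.09,-0.14,-0.22,-0.39,1],[-0.64,0.32,-0.09,-0.14,-0.22,-0.39,1]]]' 
python3 -m pendant '[[[-0.7,0.18,0.02,-0.14,-0.22,-0.39,1],[-0.7,0.18,0.02,-0.14,-0.22,-0.39,1],[-0.7,0.18,0.02,-0.14,-0.22,-0.39,1],[-0.7,0.18,0.02,-0.14,-0.22,-0.39,1],[-0.7,0.18,0.02,-0.14,-0.22,-0.39,1],[-0.7,0.18,0.02,-0.14,-0.22,-0.39,1],[-0.7,0.18,0.02,-0.14,-0.22,-0.39,1],[-0.7,0.18,0.02,-0.14,-0.22,-0.39,1]]]'
python3 -m pendant '[[[-0.71,0.01,0.11,-0.14,-0.22,-0.39,1],[-0.71,0.01,0.11,-0.14,-0.22,-0.39,1],[-0.71,0.01,0.11,-0.14,-0.22,-0.39,1],[-0.71,0.01,0.11,-0.14,-0.22,-0.39,1],[-0.71,0.01,0.11,-0.14,-0.22,-0.39,1],[-0.71,0.01,0.11,-0.14,-0.22,-0.39,1],[-0.71,0.01,0.11,-0.14,-0.22,-0.39,1],[-0.71,0.01,0.11,-0.14,-0.22,-0.39,1]]]'
```

```text
time_s: 0.95
tcp_pos: [0.3214, -0.5325, 0.2705]
eef_rot: [176.3, 7.6, -145.4]
contact_force: [0.4, 0.5, -0.2]
gripper_width: 0.0879
gripper_force: 0.0
time_s: 1.75
tcp_pos: [0.3874, -0.4402, 0.2909]
eef_rot: [174.2, 15.6, -133.4]
contact_force: [0.3, -0.9, -0.1]
gripper_width: 0.0873
gripper_force: 0.0
time_s: 2.55
tcp_pos: [0.4543, -0.3494, 0.3119]
eef_rot: [173.9, 24.0, -121.0]
contact_force: [-0.5, 0.3, 0.2]
gripper_width: 0.088
gripper_force: 0.0
```

```bash
python3 -c "
from h import *
cap('wrist','w1')
from plant import r;print(r.get_state()['joints'])"; python3 plan.py 0.58 -0.16 0.36 40 88 16 | awk 'NR%8==5'
```

```text
[-34.02243348  16.33338125   8.31353661 -23.50038335 -89.97238912
   6.17328259]
-0.68,-0.13,0.19,-0.15,-0.22,-0.39
-0.61,-0.29,0.25,-0.15,-0.22,-0.39
```

```bash

python3 -m pendant '[[[-0.68,-0.13,0.19,-0.15,-0.22,-0.39,1],[-0.68,-0.13,0.19,-0.15,-0.22,-0.39,1],[-0.68,-0.13,0.19,-0.15,-0.22,-0.39,1],[-0.68,-0.13,0.19,-0.15,-0.22,-0.39,1],[-0.68,-0.13,0.19,-0.15,-0.22,-0.39,1],[-0.68,-0.13,0.19,-0.15,-0.22,-0.39,1],[-0.68,-0.13,0.19,-0.15,-0.22,-0.39,1],[-0.68,-0.13,0.19,-0.15,-0.22,-0.39,1]]]' 
python3 -m pendant '[[[-0.61,-0.29,0.25,-0.15,-0.22,-0.39,1],[-0.61,-0.29,0.25,-0.15,-0.22,-0.39,1],[-0.61,-0.29,0.25,-0.15,-0.22,-0.39,1],[-0.61,-0.29,0.25,-0.15,-0.22,-0.39,1],[-0.61,-0.29,0.25,-0.15,-0.22,-0.39,1],[-0.61,-0.29,0.25,-0.15,-0.22,-0.39,1],[-0.61,-0.29,0.25,-0.15,-0.22,-0.39,1],[-0.61,-0.29,0.25,-0.15,-0.22,-0.39,1]]]'
python3 - <<'E'
from h import *
from plant import r
print(r.get_state()['joints'])
c=cap('wrist','w2');P=cloud(c);f=c["frame"].astype(int);X,Y,Z=P[...,0],P[...,1],P[...,2]
dk=((f.max(2)<70)&(X>.42)&(X<.78)&(Y>-.2)&(Y<.2)&(Z>.07)&(Z<.1)).astype(np.uint8)
n,l,s,ce=cv2.connectedComponentsWithStats(dk)
for i in range(1,n):
    if s[i,4]>30:
        q=P[(l==i)&(Z>.085)]
        print("dark",ce[i].round(1),s[i,4],np.nanmean(P[l==i],0).round(3),q[:,:2].min(0).round(3),q[:,:2].max(0).round(3),cv2.minAreaRect((q[:,:2]*1000).astype(np.float32)) if len(q)>4 else'')
for n,z0,z1,b in(("jar",.14,.17,(.5,.7,-.05,.2)),("ram",.105,.13,(.45,.7,0,.2))):
    m=(Z>z0)&(Z<z1)&(X>b[0])&(X<b[1])&(Y>b[2])&(Y<b[3]);q=P[m][:,:2];print(n,len(q),q.min(0) if len(q) else'',q.max(0) if len(q) else'')
    if len(q)>5:print(cv2.minEnclosingCircle((q*1000).astype(np.float32)))
E
```

```text
time_s: 3.4
tcp_pos: [0.5179, -0.2566, 0.3334]
eef_rot: [175.4, 32.2, -107.6]
contact_force: [0.1, -0.4, -0.2]
gripper_width: 0.0878
gripper_force: 0.0
time_s: 4.2
tcp_pos: [0.5817, -0.1636, 0.3555]
eef_rot: [179.5, 39.8, -92.6]
contact_force: [0.3, -0.2, 0.4]
gripper_width: 0.0879
gripper_force: 0.0
[ -21.6811719    21.28992956   19.72906822  -37.87143547 -101.36824626
   15.88754847]
dark [285.2  38.5] 778 [ 0.551 -0.105  0.086] [ 0.538 -0.117] [ 0.562 -0.086] ((550.390869140625, -101.15985107421875), (24.11140251159668, 30.41265106201172), 3.891660213470459)
dark [200.2 113.9] 459 [ 0.656 -0.004  0.085] [ 0.641 -0.016] [0.673 0.016] ((657.4334106445312, -0.04269218444824219), (25.180145263671875, 28.561555862426758), 21.33596420288086)
dark [319.5 112.4] 447 [0.502 0.001 0.085] [ 0.489 -0.01 ] [0.515 0.017] ((501.9493408203125, 3.464968681335449), (23.578868865966797, 25.826168060302734), 8.316070556640625)
dark [318.  157.4] 341 [0.493 0.096 0.084] [0.48  0.088] [0.505 0.112] ((492.48394775390625, 99.77947998046875), (23.44463348388672, 25.54329490661621), 86.25792694091797)
dark [201.5 161.1] 301 [0.672 0.096 0.084] [0.662 0.086] [0.685 0.115] ((673.1524658203125, 99.90444946289062), (29.16468048095703, 18.53196907043457), 79.85018157958984)
dark [307.1 190.3] 623 [0.502 0.181 0.087] [0.458 0.179] [0.556 0.184] ((506.97528076171875, 181.0061798095703), (4.39691162109375, 98.34980773925781), 88.79157257080078)
dark [212.  191.7] 634 [0.667 0.179 0.087] [0.618 0.176] [0.709 0.181] ((663.3697509765625, 178.78097534179688), (5.095769882202148, 90.41032409667969), 89.55299377441406)
jar 2662 [0.50007309 0.00385773] [0.69997902 0.18396921]
((599.4252319335938, 119.92903900146484), 116.68409729003906)
ram 2879 [0.45358692 0.00267515] [0.6999938  0.18450543]
((575.7904052734375, 133.97950744628906), 132.15647888183594)
```

View pics/w2.png

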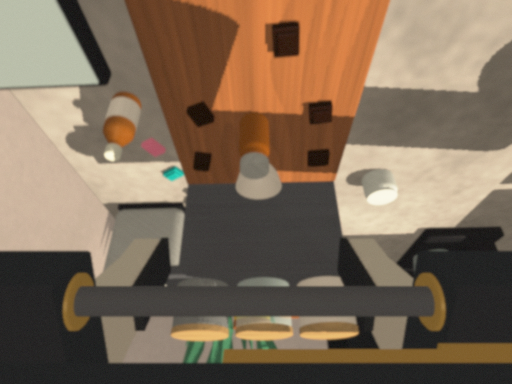

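The wrist picture is upside down, with far at the bottom. It shows A (285,38), B (200,114), C (320,112), D (318,158) and E (202,161), with the jar at (255,140) and the ramekin behind it at (258,185).

```bash
python3 - <<'E'
from h import *
for t in("w0","w1","scene0"):
    c=load(t+".npz");P=cloud(c);X,Y,Z=P[...,0],P[...,1],P[...,2]
    m=(Z>.03)&(Z<.0715)&(X>.42)&(X<.8)&(Y>-.31)&(Y<-.158);q=P[m]
    print(t,"pan",len(q))
    if len(q)>20:
        for y0 in np.arange(-.29,-.16,.02):
            k=q[abs(q[:,1]-y0)<.01]
            if len(k):print("  y",y0.round(2),len(k),np.percentile(k[:,0],[1,5,50,95,99]).round(3))
        print("  ymin",np.percentile(q[:,1],[0.5,2]).round(3), "zmax",np.percentile(q[:,2],99))
f=np.vstack([cv2.rotate(load("w1.npz")["frame"],cv2.ROTATE_180)]);cv2.imwrite("pics/w1r.png",f)
c=load("w2.npz");P=cloud(c);X,Y,Z=P[...,0],P[...,1],P[...,2]
for t in("w1","w2","scene0"):
    c=load(t+".npz");P=cloud(c);X,Y,Z=P[...,0],P[...,1],P[...,2]
    for n,z0,z1,b in(("jar",.1,.165,(.56,.65,-.02,.075)),("ram",.09,.122,(.5,.65,.076,.165))):
        m=(Z>z0)&(Z<z1)&(X>b[0])&(X<b[1])&(Y>b[2])&(Y<b[3]);q=P[m][:,:2]
        if len(q)>5:print(t,n,len(q),np.percentile(q,[1,50,99],axis=0).round(3).tolist())
E
```

```text
w0 pan 0
w1 pan 5192
  y -0.27 1995 [0.516 0.521 0.596 0.682 0.69 ]
  y -0.25 308 [0.515 0.516 0.688 0.69  0.691]
  y -0.23 361 [0.516 0.516 0.689 0.69  0.691]
  y -0.21 346 [0.516 0.516 0.689 0.765 0.798]
  y -0.19 300 [0.516 0.517 0.69  0.798 0.8  ]
  y -0.17 1546 [0.517 0.517 0.613 0.69  0.797]
  ymin [-0.268 -0.267] zmax 0.0664334872577533
scene0 pan 1130
  y -0.27 460 [0.519 0.526 0.607 0.686 0.691]
  y -0.25 150 [0.515 0.515 0.553 0.691 0.692]
  y -0.23 136 [0.514 0.515 0.688 0.691 0.692]
  y -0.21 131 [0.515 0.516 0.689 0.79  0.798]
  y -0.19 162 [0.515 0.517 0.691 0.796 0.798]
  y -0.17 90 [0.516 0.517 0.692 0.797 0.798]
  ymin [-0.266 -0.265] zmax 0.0686762790546124
w1 jar 477 [[0.57, 0.004], [0.585, 0.012], [0.605, 0.037]]
w1 ram 608 [[0.551, 0.084], [0.582, 0.141], [0.616, 0.152]]
w2 jar 1442 [[0.57, 0.003], [0.588, 0.009], [0.607, 0.037]]
w2 ram 899 [[0.553, 0.09], [0.583, 0.14], [0.619, 0.153]]
scene0 jar 422 [[0.573, 0.01], [0.6, 0.03], [0.607, 0.044]]
scene0 ram 455 [[0.55, 0.088], [0.573, 0.113], [0.619, 0.144]]
```

View pics/w1r.png

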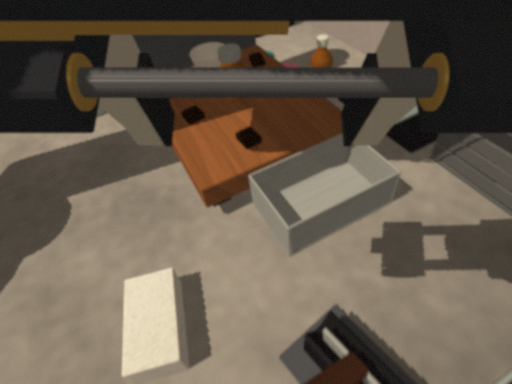

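The pan spans x 0.515–0.691 and y −0.265 to −0.158. The jar is at about (0.588, 0.023) and the bowl at about (0.584, 0.119). In the picture the pan is at (325,190), the stand and handle at (345,355), and the butter box at (155,325). Next I go to a pre-grasp behind the handle's end.

```bash
python3 plan.py 0.32 -0.447 0.231 45 11 24 | awk 'NR%8==5'
```

```text
0.71,0.38,-0.27,0.54,-0.05,0.59
0.77,0.03,-0.35,0.54,-0.05,0.59
0.71,-0.32,-0.33,0.54,-0.05,0.59
```

```bash

python3 -m pendant '[[[0.71,0.38,-0.27,0.54,-0.05,0.59,1],[0.71,0.38,-0.27,0.54,-0.05,0.59,1],[0.71,0.38,-0.27,0.54,-0.05,0.59,1],[0.71,0.38,-0.27,0.54,-0.05,0.59,1],[0.71,0.38,-0.27,0.54,-0.05,0.59,1],[0.71,0.38,-0.27,0.54,-0.05,0.59,1],[0.71,0.38,-0.27,0.54,-0.05,0.59,1],[0.71,0.38,-0.27,0.54,-0.05,0.59,1]]]' 
python3 -m pendant '[[[0.77,0.03,-0.35,0.54,-0.05,0.59,1],[0.77,0.03,-0.35,0.54,-0.05,0.59,1],[0.77,0.03,-0.35,0.54,-0.05,0.59,1],[0.77,0.03,-0.35,0.54,-0.05,0.59,1],[0.77,0.03,-0.35,0.54,-0.05,0.59,1],[0.77,0.03,-0.35,0.54,-0.05,0.59,1],[0.77,0.03,-0.35,0.54,-0.05,0.59,1],[0.77,0.03,-0.35,0.54,-0.05,0.59,1]]]'
python3 -m pendant '[[[0.71,-0.32,-0.33,0.54,-0.05,0.59,1],[0.71,-0.32,-0.33,0.54,-0.05,0.59,1],[0.71,-0.32,-0.33,0.54,-0.05,0.59,1],[0.71,-0.32,-0.33,0.54,-0.05,0.59,1],[0.71,-0.32,-0.33,0.54,-0.05,0.59,1],[0.71,-0.32,-0.33,0.54,-0.05,0.59,1],[0.71,-0.32,-0.33,0.54,-0.05,0.59,1],[0.71,-0.32,-0.33,0.54,-0.05,0.59,1]]]'
python3 - <<'E'
from h import *
c=cap('wrist','w3');cv2.imwrite("pics/w3r.png",cv2.rotate(c["frame"],cv2.ROTATE_180));P=cloud(c);X,Y,Z=P[...,0],P[...,1],P[...,2]
f=c["frame"].astype(int)
m=(Z>.075)&(Z<.25)&(X>.33)&(X<.52)&(Y>-.5)&(Y<-.37);p=P[m];print(len(p))
for a in np.arange(.075,.19,.012):
    q=p[(p[:,2]>=a)&(p[:,2]<a+.012)]
    if len(q):print(a.round(3),len(q),q.mean(0).round(3),q.min(0).round(3),q.max(0).round(3))
m=(Z>.045)&(Z<.054)&(X>.42)&(X<.56)&(Y>-.5)&(Y<-.34);q=P[m]
print("stand top",len(q),cv2.minAreaRect((q[:,:2]*1000).astype(np.float32)) if len(q)>5 else '')
E
```

```text
time_s: 5.05
tcp_pos: [0.4955, -0.2612, 0.3145]
eef_rot: [-179.4, 41.4, -117.7]
contact_force: [0.6, -0.0, 0.3]
gripper_width: 0.0877
gripper_force: 0.0
time_s: 5.85
tcp_pos: [0.4114, -0.3576, 0.2734]
eef_rot: [-179.3, 43.2, -143.2]
contact_force: [0.2, 0.5, 0.4]
gripper_width: 0.0875
gripper_force: 0.0
time_s: 6.65
tcp_pos: [0.327, -0.4539, 0.2329]
eef_rot: [179.8, 44.9, -169.4]
contact_force: [0.3, -0.8, -0.4]
gripper_width: 0.0876
gripper_force: 0.0
2123
0.075 62 [ 0.462 -0.427  0.081] [ 0.455 -0.437  0.075] [ 0.469 -0.416  0.087]
0.087 85 [ 0.45  -0.429  0.093] [ 0.443 -0.44   0.087] [ 0.46  -0.418  0.099]
0.099 91 [ 0.438 -0.432  0.106] [ 0.431 -0.442  0.099] [ 0.447 -0.42   0.111]
0.111 104 [ 0.426 -0.434  0.117] [ 0.419 -0.444  0.111] [ 0.435 -0.422  0.123]
0.123 130 [ 0.414 -0.436  0.129] [ 0.407 -0.446  0.123] [ 0.423 -0.424  0.135]
0.135 155 [ 0.402 -0.438  0.141] [ 0.395 -0.449  0.135] [ 0.411 -0.426  0.147]
0.147 208 [ 0.39  -0.44   0.154] [ 0.383 -0.451  0.147] [ 0.399 -0.428  0.159]
0.159 494 [ 0.388 -0.44   0.164] [ 0.382 -0.451  0.159] [ 0.395 -0.429  0.168]
stand top 1050 ((491.55426025390625, -421.41961669921875), (38.95566940307617, 103.8928451538086), 10.27175235748291)
```

View pics/w3r.png

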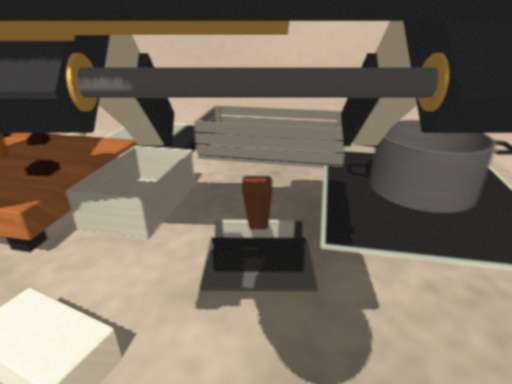

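The handle sits centred below the gripper, with its end at (257,185) and the stand at (258,250). The two views put the handle's faces about 13 mm apart, which matches the 14 mm given, with a lean of 45–46°. The grasp point is about (0.412, −0.435, 0.139).

```bash
python3 plan.py 0.41 -0.4354 0.141 45 10.5 8 | awk 'NR==5'
```

```text
0.02,0.02,0.78,0.01,-0.00,-0.00
```

```bash

python3 -m pendant '[[[0.02,0.02,0.78,0,0,0,1],[0.02,0.02,0.78,0,0,0,1],[0.02,0.02,0.78,0,0,0,1],[0.02,0.02,0.78,0,0,0,1],[0.02,0.02,0.78,0,0,0,1],[0.02,0.02,0.78,0,0,0,1],[0.02,0.02,0.78,0,0,0,1],[0.02,0.02,0.78,0,0,0,1]]]' 
python3 -m pendant '[[[0,0,0,0,0,0,-1],[0,0,0,0,0,0,-1],[0,0,0,0,0,0,-1],[0,0,0,0,0,0,-1],[0,0,0,0,0,0,-1],[0,0,0,0,0,0,-1],[0,0,0,0,0,0,-1],[0,0,0,0,0,0,-1]]]' 50
```

```text
time_s: 7.5
tcp_pos: [0.4118, -0.4335, 0.141]
eef_rot: [179.7, 44.9, -169.4]
contact_force: [0.1, -1.4, -0.0]
gripper_width: 0.0874
gripper_force: 0.0
time_s: 8.3
tcp_pos: [0.4108, -0.434, 0.1422]
eef_rot: [179.7, 44.9, -169.3]
contact_force: [0.3, 0.2, -0.9]
gripper_width: 0.0291
gripper_force: 0.0
```

```bash

python3 -m pendant '[[[0,0,0,0,0,0,-1],[0,0,0,0,0,0,-1],[0,0,0,0,0,0,-1],[0,0,0,0,0,0,-1],[0,0,0,0,0,0,-1],[-0.2,0,-0.2,0,0,0,-1],[-0.2,0,-0.2,0,0,0,-1],[-0.2,0,-0.2,0,0,0,-1]]]' 50
python3 -m pendant '[[[-0.4,0,-0.4,0,0,0,-1],[-0.5,0,-0.5,0,0,0,-1],[-0.5,0,-0.5,0,0,0,-1],[-0.5,0,-0.5,0,0,0,-1],[-0.5,0,-0.5,0,0,0,-1],[-0.5,0,-0.5,0,0,0,-1],[-0.5,0,-0.5,0,0,0,-1],[0,0,0,0,0,0,-1]]]' 
python3 - <<'E'
from h import *
cap("scene","s2");c=cap('wrist','w4');cv2.imwrite("pics/w4r.png",np.hstack([cv2.rotate(c["frame"],cv2.ROTATE_180)[100:384],]))
for t in("s2",):
    c=load(t+".npz");P=cloud(c);X,Y,Z=P[...,0],P[...,1],P[...,2]
    m=(Z>.07)&(Z<.3)&(X>.33)&(X<.6)&(Y>-.5)&(Y<-.35);p=P[m]
    for a in np.arange(.07,.27,.012):
        q=p[(p[:,2]>=a)&(p[:,2]<a+.012)]
        if len(q):print(t,a.round(3),len(q),np.median(q,0).round(3),q.min(0).round(3),q.max(0).round(3))
E
```

```text
time_s: 9.1
tcp_pos: [0.4106, -0.4334, 0.1592]
eef_rot: [179.6, 44.9, -169.4]
contact_force: [0.2, -0.2, -2.1]
gripper_width: 0.0219
gripper_force: 49.9
time_s: 9.9
tcp_pos: [0.4116, -0.435, 0.2581]
eef_rot: [-180.0, 45.0, -169.1]
contact_force: [0.0, 0.3, -0.4]
gripper_width: 0.022
gripper_force: 49.9
s2 0.118 34 [ 0.494 -0.416  0.128] [ 0.486 -0.456  0.126] [ 0.505 -0.378  0.13 ]
s2 0.13 86 [ 0.494 -0.416  0.136] [ 0.486 -0.459  0.13 ] [ 0.504 -0.379  0.142]
s2 0.142 87 [ 0.494 -0.417  0.149] [ 0.484 -0.457  0.142] [ 0.504 -0.376  0.154]
s2 0.154 91 [ 0.491 -0.415  0.16 ] [ 0.479 -0.457  0.154] [ 0.502 -0.377  0.166]
s2 0.166 89 [ 0.492 -0.417  0.172] [ 0.482 -0.458  0.166] [ 0.499 -0.378  0.178]
s2 0.178 78 [ 0.49  -0.416  0.183] [ 0.478 -0.457  0.178] [ 0.499 -0.379  0.19 ]
s2 0.19 42 [ 0.481 -0.416  0.196] [ 0.459 -0.431  0.19 ] [ 0.493 -0.407  0.202]
s2 0.202 47 [ 0.469 -0.418  0.208] [ 0.45  -0.432  0.203] [ 0.479 -0.409  0.214]
s2 0.214 42 [ 0.456 -0.421  0.22 ] [ 0.435 -0.434  0.214] [ 0.464 -0.41   0.226]
s2 0.226 45 [ 0.446 -0.423  0.232] [ 0.428 -0.438  0.226] [ 0.455 -0.413  0.238]
s2 0.238 60 [ 0.43  -0.422  0.244] [ 0.406 -0.451  0.238] [ 0.442 -0.404  0.25 ]
s2 0.25 96 [ 0.426 -0.427  0.256] [ 0.397 -0.456  0.25 ] [ 0.438 -0.402  0.262]
s2 0.262 123 [ 0.412 -0.421  0.269] [ 0.333 -0.462  0.262] [ 0.429 -0.355  0.274]
```

The scraper is held: width 22 mm, grip 50 N. The scene camera shows the handle at 44° with the tool at 45°, so the two are aligned and the blade is vertical at tool tilt 40°. Next I carry it to the lane beside the bowl.

```bash
cat >> plan.py <<'E'
E
cat > seq.py <<'E'
# python3 seq.py "ex,ey,ez,tilt,yaw,n" ... : scraper-edge waypoints -> rows (from the measured state, chained)
import sys
from plan import *
def tcp(e,t,a):
    l=np.radians(t-40);h=np.array([np.cos(np.radians(a)),np.sin(np.radians(a)),0]);u=np.array([0,0,1.])
    g=(-.071*np.cos(l)-.1385*np.sin(l))*h+(.1385*np.cos(l)-.071*np.sin(l))*u
    R=Rt(a,t);return np.array(e)+g-.003*R[:,2],R
from plant import r
s=r.get_state();p0=s["tcp_pos"];R0=Ro.from_euler('xyz',s["eef_rot"],degrees=True).as_matrix()
for w in sys.argv[1:]:
    q=list(map(float,w.split(',')));p,R=tcp(q[:3],q[3],q[4]);n=int(q[5]);print("->",w,"tcp",p.round(4))
    o=rows(p,R,n,p0,R0);step=8 if n%8==0 else n
    for k in range(0,n,step): print(step,'x',','.join(f"{v:.2f}" for v in o[k:k+step].mean(0)))
    p0,R0=p,R
E
python3 seq.py 0.488,0.013,0.16,40,90,24 0.488,0.135,0.105,40,90,8
```

```text
-> 0.488,0.013,0.16,40,90,24 tcp [ 0.488  -0.0599  0.3008]
8 x -0.38,0.65,0.24,-0.56,0.04,-0.61
8 x -0.57,0.39,0.39,-0.56,0.04,-0.61
8 x -0.66,0.04,0.44,-0.56,0.04,-0.61
-> 0.488,0.135,0.105,40,90,8 tcp [0.488  0.0621 0.2458]
8 x -0.36,0.00,0.75,0.00,0.00,0.00
```

```bash

python3 -m pendant '[[[-0.38,0.65,0.24,-0.56,0.04,-0.61,-1],[-0.38,0.65,0.24,-0.56,0.04,-0.61,-1],[-0.38,0.65,0.24,-0.56,0.04,-0.61,-1],[-0.38,0.65,0.24,-0.56,0.04,-0.61,-1],[-0.38,0.65,0.24,-0.56,0.04,-0.61,-1],[-0.38,0.65,0.24,-0.56,0.04,-0.61,-1],[-0.38,0.65,0.24,-0.56,0.04,-0.61,-1],[-0.38,0.65,0.24,-0.56,0.04,-0.61,-1]]]' 
python3 -m pendant '[[[-0.57,0.39,0.39,-0.56,0.04,-0.61,-1],[-0.57,0.39,0.39,-0.56,0.04,-0.61,-1],[-0.57,0.39,0.39,-0.56,0.04,-0.61,-1],[-0.57,0.39,0.39,-0.56,0.04,-0.61,-1],[-0.57,0.39,0.39,-0.56,0.04,-0.61,-1],[-0.57,0.39,0.39,-0.56,0.04,-0.61,-1],[-0.57,0.39,0.39,-0.56,0.04,-0.61,-1],[-0.57,0.39,0.39,-0.56,0.04,-0.61,-1]]]' 
python3 -m pendant '[[[-0.66,0.04,0.44,-0.56,0.04,-0.61,-1],[-0.66,0.04,0.44,-0.56,0.04,-0.61,-1],[-0.66,0.04,0.44,-0.56,0.04,-0.61,-1],[-0.66,0.04,0.44,-0.56,0.04,-0.61,-1],[-0.66,0.04,0.44,-0.56,0.04,-0.61,-1],[-0.66,0.04,0.44,-0.56,0.04,-0.61,-1],[-0.66,0.04,0.44,-0.56,0.04,-0.61,-1],[-0.66,0.04,0.44,-0.56,0.04,-0.61,-1]]]' 
python3 seq.py 0.488,0.135,0.105,40,90,8 0.488,0.135,0.0755,40,90,8
python3 - <<'E'
from h import *
from plant import r
print(r.get_state()["joints"].round(1))
c=cap("scene","s3");P=cloud(c);X,Y,Z=P[...,0],P[...,1],P[...,2]
m=(Z>.1)&(Z<.21)&(X>.42)&(X<.55)&(Y>-.06)&(Y<.08);p=P[m]
for a in np.arange(.1,.23,.012):
    q=p[(p[:,2]>=a)&(p[:,2]<a+.012)]
    if len(q)>3:print(a.round(3),len(q),np.median(q,0).round(3),q.min(0).round(3),q.max(0).round(3))
E
```

```text
time_s: 10.8
tcp_pos: [0.4362, -0.3109, 0.27]
eef_rot: [-179.2, 43.5, -141.8]
contact_force: [0.8, -0.2, -1.0]
gripper_width: 0.0218
gripper_force: 49.9
time_s: 11.6
tcp_pos: [0.461, -0.1886, 0.2856]
eef_rot: [-179.1, 41.9, -115.3]
contact_force: [-0.4, 0.2, -1.8]
gripper_width: 0.0217
gripper_force: 49.9
time_s: 12.4
tcp_pos: [0.486, -0.0663, 0.3022]
eef_rot: [-180.0, 40.4, -89.4]
contact_force: [0.0, -0.4, -1.8]
gripper_width: 0.0218
gripper_force: 49.9
-> 0.488,0.135,0.105,40,90,8 tcp [0.488  0.0621 0.2458]
8 x -0.38,-0.02,0.79,0.01,0.01,0.01
-> 0.488,0.135,0.0755,40,90,8 tcp [0.488  0.0621 0.2163]
8 x 0.12,0.00,0.14,0.00,0.00,0.00
[-16.1  11.9  -0.3 -38.4 -91.2  20.5]
0.16 32 [0.5   0.011 0.167] [0.468 0.007 0.163] [0.525 0.012 0.172]
0.172 46 [0.504 0.01  0.178] [0.47  0.007 0.172] [0.528 0.012 0.184]
0.184 45 [0.504 0.01  0.19 ] [0.473 0.006 0.184] [0.527 0.012 0.196]
0.196 48 [0.504 0.01  0.202] [0.467 0.007 0.196] [0.528 0.011 0.208]
0.208 7 [0.486 0.01  0.209] [0.467 0.007 0.208] [0.526 0.01  0.209]
```

```bash

python3 -m pendant '[[[-0.38,-0.02,0.79,0,0,0,-1],[-0.38,-0.02,0.79,0,0,0,-1],[-0.38,-0.02,0.79,0,0,0,-1],[-0.38,-0.02,0.79,0,0,0,-1],[-0.38,-0.02,0.79,0,0,0,-1],[-0.38,-0.02,0.79,0,0,0,-1],[-0.38,-0.02,0.79,0,0,0,-1],[-0.38,-0.02,0.79,0,0,0,-1]]]' 
python3 -m pendant '[[[0.12,0,0.14,0,0,0,-1],[0.12,0,0.14,0,0,0,-1],[0.12,0,0.14,0,0,0,-1],[0.12,0,0.14,0,0,0,-1],[0.12,0,0.14,0,0,0,-1],[0.12,0,0.14,0,0,0,-1],[0.12,0,0.14,0,0,0,-1],[0.12,0,0.14,0,0,0,-1]]]' 
python3 seq.py 0.49,0.05,0.0755,40,90,8  0.51,-0.02,0.0755,40,105,8 0.565,-0.176,0.0755,40,109,16
python3 - <<'E'
from h import *
c=cap("wrist","w5");cv2.imwrite("pics/w5r.png",cv2.rotate(c["frame"],cv2.ROTATE_180))
E
```

```text
time_s: 13.25
tcp_pos: [0.4878, 0.0621, 0.2446]
eef_rot: [180.0, 40.5, -89.7]
contact_force: [-0.1, -0.1, -1.8]
gripper_width: 0.0215
gripper_force: 49.9
time_s: 14.05
tcp_pos: [0.4882, 0.0606, 0.2154]
eef_rot: [180.0, 40.5, -89.7]
contact_force: [0.4, -0.4, -1.6]
gripper_width: 0.0218
gripper_force: 49.9
-> 0.49,0.05,0.0755,40,90,8 tcp [ 0.49   -0.0229  0.2163]
8 x 0.39,-0.01,-0.34,0.01,0.01,0.01
-> 0.51,-0.02,0.0755,40,105,8 tcp [ 0.5289 -0.0904  0.2163]
8 x 0.34,-0.19,-0.29,-0.30,-0.00,-0.36
-> 0.565,-0.176,0.0755,40,109,16 tcp [ 0.5887 -0.245   0.2163]
8 x 0.39,-0.05,-0.33,-0.04,0.00,-0.05
8 x 0.40,-0.03,-0.33,-0.04,0.00,-0.05
```

View pics/w5r.png

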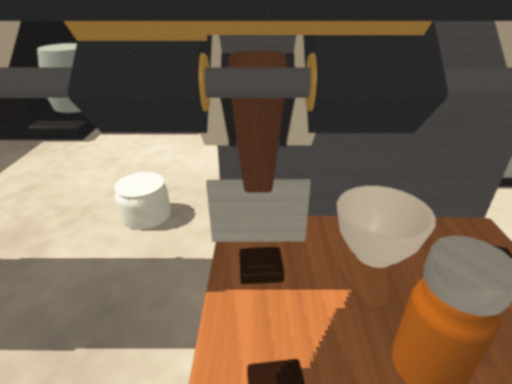

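The blade stands at (259,210) directly behind piece D (262,265), with C ahead at (277,375). It clears the bowl (385,225) and the jar (455,310), so I start the sweep.

```bash
cat > look.py <<'E'
import sys
from h import *
for t in sys.argv[1:]:
    n="scene" if t[0]=="s" else "wrist"
    c=cap(n,t);P=cloud(c);f=c["frame"].astype(int);X,Y,Z=P[...,0],P[...,1],P[...,2]
    dk=((f.max(2)<70)&(X>.42)&(X<.78)&(Y>-.3)&(Y<.17)&(Z>.005)&(Z<.1)&((Z>.076)|(Y<-.165)&(X>.52)&(X<.686)&(Y>-.263))).astype(np.uint8)
    k,l,s,ce=cv2.connectedComponentsWithStats(dk)
    for i in range(1,k):
        if s[i,4]>20: q=P[l==i];print(t,ce[i].round(),s[i,4],np.nanmedian(q,0).round(3),np.nanmin(q,0).round(3),np.nanmax(q,0).round(3))
E
python3 -m pendant '[[[0.39,-0.01,-0.34,0,0,0,-1],[0.39,-0.01,-0.34,0,0,0,-1],[0.39,-0.01,-0.34,0,0,0,-1],[0.39,-0.01,-0.34,0,0,0,-1],[0.39,-0.01,-0.34,0,0,0,-1],[0.39,-0.01,-0.34,0,0,0,-1],[0.39,-0.01,-0.34,0,0,0,-1],[0.39,-0.01,-0.34,0,0,0,-1]]]' 
python3 -m pendant '[[[0.34,-0.19,-0.29,-0.3,0,-0.36,-1],[0.34,-0.19,-0.29,-0.3,0,-0.36,-1],[0.34,-0.19,-0.29,-0.3,0,-0.36,-1],[0.34,-0.19,-0.29,-0.3,0,-0.36,-1],[0.34,-0.19,-0.29,-0.3,0,-0.36,-1],[0.34,-0.19,-0.29,-0.3,0,-0.36,-1],[0.34,-0.19,-0.29,-0.3,0,-0.36,-1],[0.34,-0.19,-0.29,-0.3,0,-0.36,-1]]]'
python3 look.py s6 w6
python3 seq.py  0.565,-0.176,0.0755,40,109,16
```

```text
time_s: 14.9
tcp_pos: [0.4903, -0.023, 0.2166]
eef_rot: [180.0, 40.5, -89.7]
contact_force: [0.3, 0.3, -1.9]
gripper_width: 0.0218
gripper_force: 49.9
time_s: 15.7
tcp_pos: [0.5294, -0.0899, 0.2165]
eef_rot: [-179.8, 40.4, -74.4]
contact_force: [-0.2, 0.1, -1.2]
gripper_width: 0.0218
gripper_force: 49.9
s6 [222. 205.] 75 [ 0.559 -0.094  0.086] [ 0.544 -0.113  0.076] [ 0.564 -0.081  0.092]
s6 [241. 206.] 106 [ 0.536 -0.049  0.086] [ 0.519 -0.068  0.077] [ 0.547 -0.027  0.092]
s6 [235. 238.] 101 [0.665 0.005 0.088] [ 0.651 -0.008  0.077] [0.674 0.018 0.093]
s6 [271. 255.] 152 [0.679 0.104 0.086] [0.664 0.082 0.076] [0.689 0.121 0.092]
w6 [240.  88.] 4655 [ 0.54  -0.079  0.086] [ 0.5   -0.118  0.076] [ 0.563 -0.02   0.09 ]
w6 [ 73. 131.] 1217 [ 0.655 -0.008  0.085] [ 0.641 -0.018  0.076] [0.673 0.012 0.091]
w6 [ 74. 192.] 620 [0.67  0.09  0.084] [0.656 0.08  0.076] [0.687 0.118 0.089]
-> 0.565,-0.176,0.0755,40,109,16 tcp [ 0.5887 -0.245   0.2163]
8 x 0.39,-0.04,-0.33,-0.04,0.01,-0.04
8 x 0.39,-0.03,-0.33,-0.04,0.01,-0.04
```

```bash

python3 -m pendant '[[[0.39,-0.04,-0.33,-0.04,0,-0.04,-1],[0.39,-0.04,-0.33,-0.04,0,-0.04,-1],[0.39,-0.04,-0.33,-0.04,0,-0.04,-1],[0.39,-0.04,-0.33,-0.04,0,-0.04,-1],[0.39,-0.04,-0.33,-0.04,0,-0.04,-1],[0.39,-0.04,-0.33,-0.04,0,-0.04,-1],[0.39,-0.04,-0.33,-0.04,0,-0.04,-1],[0.39,-0.04,-0.33,-0.04,0,-0.04,-1]]]' 
python3 -m pendant '[[[0.39,-0.03,-0.33,-0.04,0,-0.04,-1],[0.39,-0.03,-0.33,-0.04,0,-0.04,-1],[0.39,-0.03,-0.33,-0.04,0,-0.04,-1],[0.39,-0.03,-0.33,-0.04,0,-0.04,-1],[0.39,-0.03,-0.33,-0.04,0,-0.04,-1],[0.39,-0.03,-0.33,-0.04,0,-0.04,-1],[0.39,-0.03,-0.33,-0.04,0,-0.04,-1],[0.39,-0.03,-0.33,-0.04,0,-0.04,-1]]]'
python3 look.py s7 w7
python3 seq.py  0.58,-0.195,0.0755,40,108,8 0.66,-0.10,0.165,40,92,16 0.672,0.03,0.165,40,89,8 0.672,0.137,0.105,40,89,8 0.672,0.137,0.0755,40,89,8
```

```text
time_s: 16.6
tcp_pos: [0.558, -0.1668, 0.2163]
eef_rot: [-180.0, 40.4, -72.8]
contact_force: [-0.7, 1.0, -0.6]
gripper_width: 0.0222
gripper_force: 49.9
time_s: 17.4
tcp_pos: [0.5878, -0.2431, 0.2161]
eef_rot: [179.8, 40.4, -71.2]
contact_force: [-0.4, 0.2, -1.2]
gripper_width: 0.0218
gripper_force: 49.9
s7 [235. 238.] 114 [0.664 0.005 0.088] [ 0.646 -0.013  0.077] [0.674 0.018 0.093]
s7 [271. 255.] 147 [0.68  0.105 0.086] [0.666 0.083 0.076] [0.689 0.121 0.092]
w7 [233.  66.] 1778 [ 0.594 -0.203  0.019] [ 0.567 -0.227  0.009] [ 0.615 -0.181  0.034]
w7 [275. 111.] 796 [ 0.542 -0.172  0.028] [ 0.525 -0.176  0.006] [ 0.555 -0.165  0.038]
w7 [133. 222.] 440 [ 0.657 -0.009  0.085] [ 0.641 -0.019  0.076] [0.673 0.01  0.09 ]
w7 [120. 247.] 148 [0.672 0.085 0.081] [0.657 0.08  0.076] [0.688 0.106 0.086]
-> 0.58,-0.195,0.0755,40,108,8 tcp [ 0.6025 -0.2644  0.2163]
8 x 0.11,-0.05,-0.10,0.02,0.01,0.02
-> 0.66,-0.10,0.165,40,92,16 tcp [ 0.6625 -0.1729  0.3058]
8 x -0.36,-0.25,-0.07,0.16,-0.00,0.19
8 x -0.38,-0.22,-0.05,0.16,-0.00,0.19
-> 0.672,0.03,0.165,40,89,8 tcp [ 0.6707 -0.0429  0.3058]
8 x -0.62,-0.06,0.52,0.06,0.00,0.07
-> 0.672,0.137,0.105,40,89,8 tcp [0.6707 0.0641 0.2458]
8 x -0.27,0.01,0.72,0.00,0.00,0.00
-> 0.672,0.137,0.0755,40,89,8 tcp [0.6707 0.0641 0.2163]
8 x 0.12,0.00,0.14,0.00,0.00,0.00
```

```bash
python3 seq.py 0.66,-0.10,0.165,40,92,16 | tail -2
```

```text
8 x -0.30,-0.28,-0.12,0.17,0.01,0.20
8 x -0.33,-0.26,-0.09,0.17,0.01,0.20
```

```bash

python3 -m pendant '[[[-0.3,-0.28,-0.12,0.17,0,0.2,-1],[-0.3,-0.28,-0.12,0.17,0,0.2,-1],[-0.3,-0.28,-0.12,0.17,0,0.2,-1],[-0.3,-0.28,-0.12,0.17,0,0.2,-1],[-0.3,-0.28,-0.12,0.17,0,0.2,-1],[-0.3,-0.28,-0.12,0.17,0,0.2,-1],[-0.3,-0.28,-0.12,0.17,0,0.2,-1],[-0.3,-0.28,-0.12,0.17,0,0.2,-1]]]' 
python3 -m pendant '[[[-0.33,-0.26,-0.09,0.17,0,0.2,-1],[-0.33,-0.26,-0.09,0.17,0,0.2,-1],[-0.33,-0.26,-0.09,0.17,0,0.2,-1],[-0.33,-0.26,-0.09,0.17,0,0.2,-1],[-0.33,-0.26,-0.09,0.17,0,0.2,-1],[-0.33,-0.26,-0.09,0.17,0,0.2,-1],[-0.33,-0.26,-0.09,0.17,0,0.2,-1],[-0.33,-0.26,-0.09,0.17,0,0.2,-1]]]'
python3 -m pendant '[[[-0.62,-0.06,0.52,0.06,0,0.07,-1],[-0.62,-0.06,0.52,0.06,0,0.07,-1],[-0.62,-0.06,0.52,0.06,0,0.07,-1],[-0.62,-0.06,0.52,0.06,0,0.07,-1],[-0.62,-0.06,0.52,0.06,0,0.07,-1],[-0.62,-0.06,0.52,0.06,0,0.07,-1],[-0.62,-0.06,0.52,0.06,0,0.07,-1],[-0.62,-0.06,0.52,0.06,0,0.07,-1]]]'
python3 seq.py 0.672,0.137,0.105,40,89,8 0.672,0.137,0.0755,40,89,8;python3 look.py s8 w8
```

```text
time_s: 18.3
tcp_pos: [0.6248, -0.2068, 0.2623]
eef_rot: [179.8, 40.4, -79.7]
contact_force: [0.1, -0.1, -0.9]
gripper_width: 0.0221
gripper_force: 49.9
time_s: 19.1
tcp_pos: [0.6625, -0.1713, 0.3073]
eef_rot: [179.8, 40.4, -88.1]
contact_force: [0.9, -0.6, -1.1]
gripper_width: 0.0221
gripper_force: 49.9
time_s: 19.9
tcp_pos: [0.6698, -0.0406, 0.3077]
eef_rot: [179.8, 40.4, -91.0]
contact_force: [0.3, 0.4, -2.3]
gripper_width: 0.0216
gripper_force: 49.9
-> 0.672,0.137,0.105,40,89,8 tcp [0.6707 0.0641 0.2458]
8 x -0.25,0.00,0.72,0.01,0.01,0.00
-> 0.672,0.137,0.0755,40,89,8 tcp [0.6707 0.0641 0.2163]
8 x 0.12,0.00,0.14,0.00,0.00,0.00
s8 [235. 238.] 101 [0.665 0.005 0.087] [ 0.651 -0.009  0.076] [0.674 0.019 0.093]
s8 [271. 255.] 154 [0.68  0.104 0.086] [0.665 0.083 0.076] [0.69  0.121 0.093]
w8 [268.  43.] 948 [ 0.658 -0.006  0.086] [ 0.642 -0.018  0.076] [0.673 0.016 0.091]
w8 [254. 121.] 562 [0.673 0.093 0.084] [0.657 0.08  0.076] [0.688 0.119 0.089]
```

```bash

python3 -m pendant '[[[-0.25,0,0.72,0,0,0,-1],[-0.25,0,0.72,0,0,0,-1],[-0.25,0,0.72,0,0,0,-1],[-0.25,0,0.72,0,0,0,-1],[-0.25,0,0.72,0,0,0,-1],[-0.25,0,0.72,0,0,0,-1],[-0.25,0,0.72,0,0,0,-1],[-0.25,0,0.72,0,0,0,-1]]]' 
python3 -m pendant '[[[0.12,0,0.14,0,0,0,-1],[0.12,0,0.14,0,0,0,-1],[0.12,0,0.14,0,0,0,-1],[0.12,0,0.14,0,0,0,-1],[0.12,0,0.14,0,0,0,-1],[0.12,0,0.14,0,0,0,-1],[0.12,0,0.14,0,0,0,-1],[0.12,0,0.14,0,0,0,-1]]]' 
python3 seq.py 0.669,0.04,0.0755,40,89,8 0.663,-0.02,0.0755,40,83,8 0.645,-0.18,0.0755,40,82,16;python3 look.py w9
```

```text
time_s: 20.8
tcp_pos: [0.6711, 0.0642, 0.2452]
eef_rot: [179.8, 40.4, -90.9]
contact_force: [0.2, -0.1, -1.2]
gripper_width: 0.0215
gripper_force: 49.9
time_s: 21.6
tcp_pos: [0.6711, 0.0628, 0.2161]
eef_rot: [179.8, 40.4, -90.9]
contact_force: [0.0, -0.1, -1.0]
gripper_width: 0.0218
gripper_force: 49.9
-> 0.669,0.04,0.0755,40,89,8 tcp [ 0.6677 -0.0329  0.2163]
8 x 0.46,0.01,-0.39,0.01,0.01,0.00
-> 0.663,-0.02,0.0755,40,83,8 tcp [ 0.6541 -0.0924  0.2163]
8 x 0.29,0.06,-0.24,0.12,0.00,0.14
-> 0.645,-0.18,0.0755,40,82,16 tcp [ 0.6349 -0.2522  0.2163]
8 x 0.39,-0.00,-0.32,0.01,-0.00,0.01
8 x 0.39,-0.01,-0.32,0.01,-0.00,0.01
w9 [280.   5.] 383 [0.658 0.01  0.088] [0.642 0.007 0.083] [0.666 0.018 0.091]
w9 [253. 116.] 1338 [0.672 0.093 0.084] [0.656 0.08  0.076] [0.689 0.12  0.089]
```

```bash

python3 -m pendant '[[[0.46,0.01,-0.39,0,0,0,-1],[0.46,0.01,-0.39,0,0,0,-1],[0.46,0.01,-0.39,0,0,0,-1],[0.46,0.01,-0.39,0,0,0,-1],[0.46,0.01,-0.39,0,0,0,-1],[0.46,0.01,-0.39,0,0,0,-1],[0.46,0.01,-0.39,0,0,0,-1],[0.46,0.01,-0.39,0,0,0,-1]]]' 
python3 -m pendant '[[[0.29,0.06,-0.24,0.12,0,0.14,-1],[0.29,0.06,-0.24,0.12,0,0.14,-1],[0.29,0.06,-0.24,0.12,0,0.14,-1],[0.29,0.06,-0.24,0.12,0,0.14,-1],[0.29,0.06,-0.24,0.12,0,0.14,-1],[0.29,0.06,-0.24,0.12,0,0.14,-1],[0.29,0.06,-0.24,0.12,0,0.14,-1],[0.29,0.06,-0.24,0.12,0,0.14,-1]]]'
python3 -m pendant '[[[0.39,0,-0.32,0,0,0,-1],[0.39,0,-0.32,0,0,0,-1],[0.39,0,-0.32,0,0,0,-1],[0.39,0,-0.32,0,0,0,-1],[0.39,0,-0.32,0,0,0,-1],[0.39,0,-0.32,0,0,0,-1],[0.39,0,-0.32,0,0,0,-1],[0.39,0,-0.32,0,0,0,-1]]]'
python3 seq.py 0.645,-0.18,0.0755,40,82,8;python3 look.py s10 w10
```

```text
time_s: 22.45
tcp_pos: [0.6681, -0.0346, 0.2162]
eef_rot: [179.8, 40.4, -90.9]
contact_force: [0.0, 0.6, -0.8]
gripper_width: 0.0217
gripper_force: 49.9
time_s: 23.25
tcp_pos: [0.6548, -0.0936, 0.2155]
eef_rot: [179.9, 40.4, -96.9]
contact_force: [0.7, 0.2, -1.1]
gripper_width: 0.0217
gripper_force: 49.9
time_s: 24.05
tcp_pos: [0.6454, -0.174, 0.214]
eef_rot: [179.8, 40.4, -96.8]
contact_force: [0.3, 0.9, -0.8]
gripper_width: 0.0218
gripper_force: 49.9
-> 0.645,-0.18,0.0755,40,82,8 tcp [ 0.6349 -0.2522  0.2163]
8 x 0.37,0.00,-0.33,0.03,0.01,0.03
w10 [342.   9.] 705 [ 0.583 -0.188  0.031] [ 0.566 -0.193  0.017] [ 0.595 -0.173  0.035]
w10 [397.  21.] 1406 [ 0.542 -0.172  0.03 ] [ 0.524 -0.176  0.006] [ 0.555 -0.165  0.038]
w10 [245. 132.] 1092 [ 0.658 -0.132  0.085] [ 0.645 -0.142  0.076] [ 0.672 -0.107  0.089]
w10 [292. 138.] 997 [ 0.622 -0.122  0.086] [ 0.607 -0.128  0.076] [ 0.636 -0.102  0.091]
```

```bash
python3 seq.py 0.632,-0.182,0.0755,40,82,8
```

```text
-> 0.632,-0.182,0.0755,40,82,8 tcp [ 0.6219 -0.2542  0.2163]
8 x 0.38,0.08,-0.34,0.03,0.01,0.03
```

```bash

python3 -m pendant '[[[0.38,0.08,-0.34,0,0,0,-1],[0.38,0.08,-0.34,0,0,0,-1],[0.38,0.08,-0.34,0,0,0,-1],[0.38,0.08,-0.34,0,0,0,-1],[0.38,0.08,-0.34,0,0,0,-1],[0.38,0.08,-0.34,0,0,0,-1],[0.38,0.08,-0.34,0,0,0,-1],[0.38,0.08,-0.34,0,0,0,-1]]]' 
python3 look.py s11 w11; python3 seq.py 0.632,-0.182,0.16,40,82,8
python3 -c "
import cv2,numpy as np
a=cv2.rotate(cv2.imread('pics/w11.png'),cv2.ROTATE_180);cv2.imwrite('pics/w11r.png',a)"
```

```text
time_s: 24.95
tcp_pos: [0.623, -0.2536, 0.2161]
eef_rot: [179.9, 40.4, -96.8]
contact_force: [0.1, -0.2, -1.5]
gripper_width: 0.0219
gripper_force: 49.9
s11 [178. 222.] 21 [ 0.606 -0.211  0.021] [ 0.594 -0.218  0.016] [ 0.623 -0.206  0.023]
w11 [296.  76.] 1559 [ 0.591 -0.204  0.02 ] [ 0.563 -0.228  0.009] [ 0.612 -0.183  0.034]
w11 [256.  87.] 1788 [ 0.627 -0.196  0.019] [ 0.606 -0.226  0.01 ] [ 0.653 -0.165  0.037]
w11 [351. 102.] 879 [ 0.541 -0.173  0.028] [ 0.525 -0.176  0.005] [ 0.554 -0.165  0.038]
-> 0.632,-0.182,0.16,40,82,8 tcp [ 0.6219 -0.2542  0.3008]
8 x -0.34,0.01,-0.41,0.03,0.01,0.03
```

View pics/w11r.png

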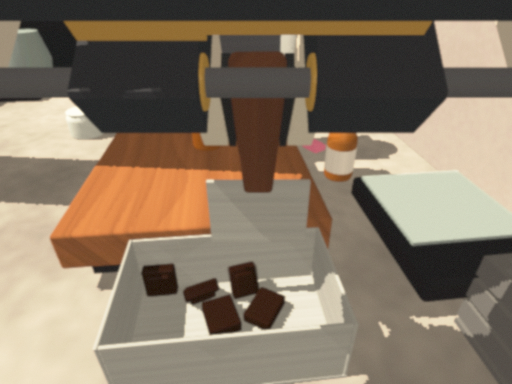

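All five pieces lie in the pan, at (160,280), (201,291), (243,279), (221,314) and (265,308). The block is clear. Now I return the scraper.

```bash

python3 -m pendant '[[[-0.34,0,-0.41,0,0,0,-1],[-0.34,0,-0.41,0,0,0,-1],[-0.34,0,-0.41,0,0,0,-1],[-0.34,0,-0.41,0,0,0,-1],[-0.34,0,-0.41,0,0,0,-1],[-0.34,0,-0.41,0,0,0,-1],[-0.34,0,-0.41,0,0,0,-1],[-0.34,0,-0.41,0,0,0,-1]]]' 
python3 seq.py 0.4935,-0.4198,0.12,40,10.8,24
```

```text
time_s: 25.85
tcp_pos: [0.6233, -0.2537, 0.3023]
eef_rot: [179.9, 40.4, -96.8]
contact_force: [0.2, 0.6, -1.7]
gripper_width: 0.0217
gripper_force: 49.9
-> 0.4935,-0.4198,0.12,40,10.8,24 tcp [ 0.4219 -0.4335  0.2608]
8 x 0.42,0.29,-0.24,0.49,0.00,0.58
8 x 0.48,0.07,-0.29,0.49,0.00,0.58
8 x 0.46,-0.17,-0.28,0.49,0.00,0.58
```

```bash

python3 -m pendant '[[[0.42,0.29,-0.24,0.49,0,0.58,-1],[0.42,0.29,-0.24,0.49,0,0.58,-1],[0.42,0.29,-0.24,0.49,0,0.58,-1],[0.42,0.29,-0.24,0.49,0,0.58,-1],[0.42,0.29,-0.24,0.49,0,0.58,-1],[0.42,0.29,-0.24,0.49,0,0.58,-1],[0.42,0.29,-0.24,0.49,0,0.58,-1],[0.42,0.29,-0.24,0.49,0,0.58,-1]]]' 
python3 -m pendant '[[[0.48,0.07,-0.29,0.49,0,0.58,-1],[0.48,0.07,-0.29,0.49,0,0.58,-1],[0.48,0.07,-0.29,0.49,0,0.58,-1],[0.48,0.07,-0.29,0.49,0,0.58,-1],[0.48,0.07,-0.29,0.49,0,0.58,-1],[0.48,0.07,-0.29,0.49,0,0.58,-1],[0.48,0.07,-0.29,0.49,0,0.58,-1],[0.48,0.07,-0.29,0.49,0,0.58,-1]]]' 
python3 -m pendant '[[[0.46,-0.17,-0.28,0.49,0,0.58,-1],[0.46,-0.17,-0.28,0.49,0,0.58,-1],[0.46,-0.17,-0.28,0.49,0,0.58,-1],[0.46,-0.17,-0.28,0.49,0,0.58,-1],[0.46,-0.17,-0.28,0.49,0,0.58,-1],[0.46,-0.17,-0.28,0.49,0,0.58,-1],[0.46,-0.17,-0.28,0.49,0,0.58,-1],[0.46,-0.17,-0.28,0.49,0,0.58,-1]]]' 
python3 - <<'E'
from h import *
for n,t in(("scene","s12"),("wrist","w12"),("side","d12")):
    c=cap(n,t);P=cloud(c);X,Y,Z=P[...,0],P[...,1],P[...,2]
    b=(X>.43)&(X<.56)&(Y>-.49)&(Y<-.35)
    for nm,z0,z1 in(("top",.044,.056),("foot",.003,.009),("blade",.12,.178)):
        q=P[b&(Z>z0)&(Z<z1)]
        if nm=="foot": q=q[(abs(q[:,0]-.493)<.06)]
        if len(q)>10:
            rc=cv2.minAreaRect((q[:,:2]*1000).astype(np.float32));print(t,nm,len(q),np.round(rc[0],1),np.round(rc[1],1),round(rc[2],1),np.median(q,0).round(4),q[:,2].min().round(3))
a=cv2.rotate(load("w12.npz")["frame"],cv2.ROTATE_180)[150:384,130:400]
b=load("s12.npz")["frame"][110:210,90:210]
cv2.imwrite("pics/c12.png",np.hstack([cv2.resize(a,(405,351)),cv2.resize(b,(390,351))]))
E
python3 seq.py 0.4935,-0.4198,0.12,40,10.8,8
```

```text
time_s: 26.65
tcp_pos: [0.5551, -0.313, 0.2865]
eef_rot: [179.7, 40.3, -121.6]
contact_force: [-0.3, -1.3, -0.7]
gripper_width: 0.0215
gripper_force: 49.9
time_s: 27.45
tcp_pos: [0.4892, -0.371, 0.2727]
eef_rot: [179.7, 40.2, -145.8]
contact_force: [-0.2, -0.2, -2.0]
gripper_width: 0.0216
gripper_force: 49.9
time_s: 28.25
tcp_pos: [0.4231, -0.4301, 0.2594]
eef_rot: [179.7, 40.1, -170.0]
contact_force: [-0.3, 0.8, -2.3]
gripper_width: 0.022
gripper_force: 49.9
s12 top 208 [ 492.5 -419.9] [ 41.1 107.1] 9.9 [ 0.4846 -0.4191  0.0507] 0.044
s12 foot 261 [ 493.8 -420.1] [139.6 118.4] 89.9 [ 0.5265 -0.3932  0.0072] 0.003
s12 blade 403 [ 495.8 -415.9] [ 9.6 84. ] 9.6 [ 0.4953 -0.4134  0.1502] 0.12
w12 top 1890 [ 493.9 -421.5] [ 41.1 103.7] 10.4 [ 0.503  -0.4216  0.0508] 0.044
w12 foot 4530 [ 490.4 -421.9] [ 93.4 130.2] 10.4 [ 0.4637 -0.4254  0.0066] 0.003
w12 blade 5587 [ 488.5 -417.9] [15.1 80.3] 10.9 [ 0.4918 -0.4174  0.1509] 0.12
d12 top 195 [ 491.8 -421.4] [ 40.1 104.5] 10.6 [ 0.5006 -0.4182  0.0503] 0.044
d12 foot 434 [ 489.8 -419.2] [143.  113.6] 85.4 [ 0.4646 -0.4119  0.0061] 0.003
d12 blade 34 [ 493.4 -420.4] [ 3.4 17.5] 14.3 [ 0.4931 -0.4192  0.14  ] 0.124
-> 0.4935,-0.4198,0.12,40,10.8,8 tcp [ 0.4219 -0.4335  0.2608]
8 x 0.01,-0.02,-0.01,-0.01,0.00,-0.02
```

View pics/c12.png

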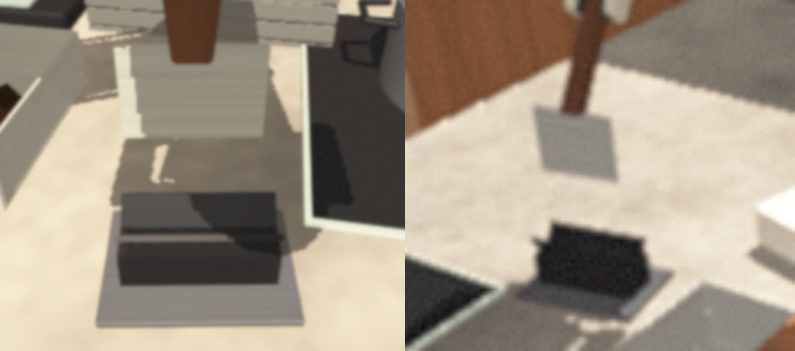

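```bash

python3 seq.py 0.493,-0.4203,0.06,40,10.4,8 0.493,-0.4203,0.036,40,10.4,8
```

```text
-> 0.493,-0.4203,0.06,40,10.4,8 tcp [ 0.4213 -0.4335  0.2008]
8 x 0.25,-0.02,0.27,0.00,0.00,-0.01
-> 0.493,-0.4203,0.036,40,10.4,8 tcp [ 0.4213 -0.4335  0.1768]
8 x 0.10,0.00,0.11,0.00,0.00,0.00
```

```bash

python3 -m pendant '[[[0.25,-0.02,0.27,0,0,-0.01,-1],[0.25,-0.02,0.27,0,0,-0.01,-1],[0.25,-0.02,0.27,0,0,-0.01,-1],[0.25,-0.02,0.27,0,0,-0.01,-1],[0.25,-0.02,0.27,0,0,-0.01,-1],[0.25,-0.02,0.27,0,0,-0.01,-1],[0.25,-0.02,0.27,0,0,-0.01,-1],[0.25,-0.02,0.27,0,0,-0.01,-1]]]' 
python3 -m pendant '[[[0.1,0,0.11,0,0,0,-1],[0.1,0,0.11,0,0,0,-1],[0.1,0,0.11,0,0,0,-1],[0.1,0,0.11,0,0,0,-1],[0.1,0,0.11,0,0,0,-1],[0.1,0,0.11,0,0,0,-1],[0.1,0,0.11,0,0,0,-1],[0,0,0,0,0,0,-1]]]' 
python3 seq.py 0.493,-0.4203,0.022,40,10.4,8
```

```text
time_s: 29.2
tcp_pos: [0.4217, -0.433, 0.2001]
eef_rot: [180.0, 40.1, -169.4]
contact_force: [0.1, 0.4, -1.5]
gripper_width: 0.0216
gripper_force: 49.9
time_s: 30.0
tcp_pos: [0.4208, -0.433, 0.1795]
eef_rot: [180.0, 40.1, -169.4]
contact_force: [1.5, 0.1, -0.4]
gripper_width: 0.0222
gripper_force: 49.9
-> 0.493,-0.4203,0.022,40,10.4,8 tcp [ 0.4213 -0.4335  0.1628]
8 x 0.07,-0.00,0.08,0.01,0.00,0.00
```

```bash

python3 -m pendant '[[[0.07,0,0.08,0,0,0,-1],[0.07,0,0.08,0,0,0,-1],[0.07,0,0.08,0,0,0,-1],[0.07,0,0.08,0,0,0,-1],[0.07,0,0.08,0,0,0,-1],[0.07,0,0.08,0,0,0,-1],[0.07,0,0.08,0,0,0,-1],[0.07,0,0.08,0,0,0,-1]]]' 
python3 seq.py 0.493,-0.4203,0.009,40,10.4,8
```

```text
time_s: 30.8
tcp_pos: [0.4206, -0.4332, 0.1628]
eef_rot: [-180.0, 40.1, -169.4]
contact_force: [0.1, 0.4, -2.3]
gripper_width: 0.0217
gripper_force: 49.9
-> 0.493,-0.4203,0.009,40,10.4,8 tcp [ 0.4213 -0.4335  0.1498]
8 x 0.05,-0.00,0.06,0.00,0.00,0.01
```

In the slot with no resistance; I go down the rest of the way.

```bash

python3 -m pendant '[[[0.05,0,0.06,0,0,0,-1],[0.05,0,0.06,0,0,0,-1],[0.05,0,0.06,0,0,0,-1],[0.05,0,0.06,0,0,0,-1],[0.05,0,0.06,0,0,0,-1],[0.05,0,0.06,0,0,0,-1],[0.05,0,0.06,0,0,0,-1],[0.05,0,0.06,0,0,0,-1]]]' 
python3 -m pendant '[[[0.05,0,0.06,0,0,0,-1],[0.05,0,0.06,0,0,0,-1],[0,0,0,0,0,0,-1],[0,0,0,0,0,0,-1],[0,0,0,0,0,0,-1],[0,0,0,0,0,0,-1],[0,0,0,0,0,0,-1],[0,0,0,0,0,0,-1]]]'
```

```text
time_s: 31.6
tcp_pos: [0.4207, -0.4331, 0.1504]
eef_rot: [-180.0, 40.1, -169.4]
contact_force: [-0.4, 0.1, -2.0]
gripper_width: 0.0216
gripper_force: 49.9
time_s: 32.4
tcp_pos: [0.4207, -0.4335, 0.1482]
eef_rot: [-179.9, 40.2, -169.3]
contact_force: [-4.0, 0.8, 6.1]
gripper_width: 0.0216
gripper_force: 50.0
```

```bash

python3 -m pendant '[[[0,0,0,0,0,0,1],[0,0,0,0,0,0,1],[0,0,0,0,0,0,1],[0,0,0,0,0,0,1],[0,0,0,0,0,0,1],[0,0,0,0,0,0,1],[0,0,0,0,0,0,1],[0,0,0,0,0,0,1]]]' 
python3 -m pendant '[[[0,0,0,0,0,0,1],[0,0,-0.3,0,0,0,1],[0,0,-0.8,0,0,0,1],[0,0,-0.8,0,0,0,1],[0,0,-0.8,0,0,0,1],[0,0,-0.8,0,0,0,1],[0,0,-0.8,0,0,0,1],[0,0,-0.8,0,0,0,1]]]'
python3 -m pendant '[[[-0.4,0,-0.6,0,0,0,1],[-0.4,0,-0.6,0,0,0,1],[-0.2,0,-0.3,0,0,0,1],[0,0,0,0,0,0,1],[0,0,0,0,0,0,1],[0,0,0,0,0,0,1],[0,0,0,0,0,0,1],[0,0,0,0,0,0,1]]]'
python3 - <<'E'
from h import *
c=cap("scene","s13");w=cap("wrist","w13")
for t,c in(("s",c),("w",w)):
    P=cloud(c);X,Y,Z=P[...,0],P[...,1],P[...,2]
    b=(X>.36)&(X<.56)&(Y>-.49)&(Y<-.35)
    for a in(.056,.068,.09,.11,.13,.15):
        q=P[b&(Z>a)&(Z<a+.012)]
        if len(q):print(t,a,len(q),np.median(q,0).round(3),q.min(0).round(3),q.max(0).round(3))
a=cv2.rotate(w["frame"],cv2.ROTATE_180);b=load("s13.npz")["frame"][110:310,80:350]
cv2.imwrite("pics/c13.png",np.hstack([cv2.resize(a,(400,300)),cv2.resize(b,(400,300))]))
E
```

```text
time_s: 33.2
tcp_pos: [0.4207, -0.4331, 0.1473]
eef_rot: [-180.0, 40.1, -169.4]
contact_force: [-0.4, 1.0, -0.6]
gripper_width: 0.08
gripper_force: 0.0
time_s: 34.0
tcp_pos: [0.355, -0.4455, 0.2268]
eef_rot: [-180.0, 40.1, -169.4]
contact_force: [-0.5, -0.4, 0.3]
gripper_width: 0.0874
gripper_force: 0.0
time_s: 34.8
tcp_pos: [0.3521, -0.4459, 0.2606]
eef_rot: [179.9, 40.1, -169.4]
contact_force: [0.3, -0.7, 1.0]
gripper_width: 0.0875
gripper_force: 0.0
s 0.056 89 [ 0.49  -0.416  0.062] [ 0.48  -0.464  0.056] [ 0.522 -0.365  0.068]
s 0.068 49 [ 0.486 -0.414  0.073] [ 0.471 -0.455  0.068] [ 0.497 -0.385  0.08 ]
s 0.09 35 [ 0.464 -0.418  0.096] [ 0.443 -0.433  0.091] [ 0.473 -0.41   0.101]
s 0.11 38 [ 0.446 -0.424  0.116] [ 0.428 -0.437  0.11 ] [ 0.454 -0.415  0.122]
s 0.13 37 [ 0.424 -0.425  0.136] [ 0.411 -0.441  0.13 ] [ 0.433 -0.418  0.141]
s 0.15 39 [ 0.405 -0.431  0.157] [ 0.385 -0.448  0.151] [ 0.414 -0.421  0.162]
w 0.056 463 [ 0.49  -0.432  0.063] [ 0.476 -0.46   0.056] [ 0.498 -0.381  0.068]
w 0.068 21 [ 0.473 -0.423  0.07 ] [ 0.467 -0.451  0.068] [ 0.493 -0.395  0.077]
w 0.09 21 [ 0.448 -0.428  0.095] [ 0.445 -0.438  0.09 ] [ 0.451 -0.418  0.1  ]
w 0.11 23 [ 0.427 -0.432  0.116] [ 0.42  -0.441  0.11 ] [ 0.433 -0.422  0.122]
w 0.13 46 [ 0.407 -0.436  0.137] [ 0.4   -0.444  0.132] [ 0.412 -0.425  0.141]
w 0.15 202 [ 0.385 -0.44   0.16 ] [ 0.382 -0.45   0.151] [ 0.394 -0.428  0.162]
```

View pics/c13.png

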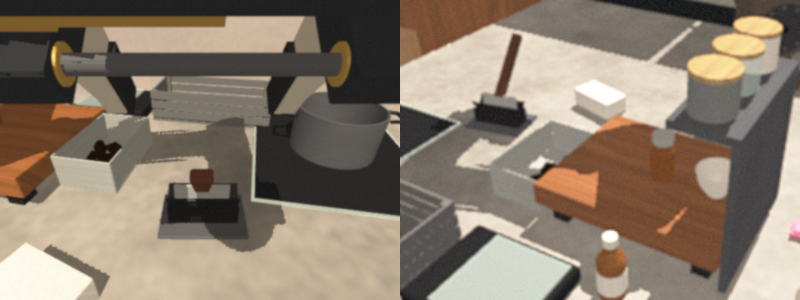

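The scraper stands in its slot in the initial pose (handle end at (202,178), stand at (203,215) in the left half). It is released, the pieces are in the pan at (103,152), and the bowl and jar are in place, so I hand in.

```bash
python3 -c "
from plant import r
print(r.close_job())"
```

```text
the job is handed in; nothing more can be done
None
```

The job is handed in at about 35 s on the robot's clock, and the last pictures show all five pieces in the pan, the scraper released blade down in its slot, and the bowl and jar unmoved; no verdict was returned.

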